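# Sort stirring bars by length through a slotted gauge

## Robot

A 6-joint arm with a two-finger parallel gripper is mounted at the origin on a cart in front of the work surface, level with it; the furniture and walls round the work are solid. World frame = base frame: x ahead of the robot, y to its left, z up, the work surface at z = 0. Lengths are in mm, angles in rad, forces in N, time in s.
With the tool pointing down it reaches from about 375 to 825 mm from the base axis. Payload 5.5 kg.
Tool frame: the origin (TCP) lies midway between the tips of the shut fingers; the grasp point (between the pads) lies 19 mm behind it; x points along the fingers, y is the direction in which the jaws open and shut, and the axes are right-handed (so a half turn about x gives the same grasp; the last joint's range is limited). The gripper opens to 85 mm and grips with 20 to 120 N. Pads are 22 mm wide; open, the fingers measure 114 mm over their backs; the gripper's body (76 mm by 85 mm) begins 54 mm behind the grasp point. The pads swing forward as they close: fully open they stand 13 mm farther back than shut.
Start: joints at [1.24, 0.314, -0.047, 1.21, 0, 1.571], TCP at [194.876, 567.466, 231.299] pointing down, gripper open.
Joint ranges: [-2.67, 2.67], [-0.69, 1.73], [-1.03, 1.25], [-2.08, 2.16], [-1.42, 1.45], [-3.14, 3.14]. Speed limits (rad/s): [2.39, 2.39, 3.01, 3.14, 3.14, 3.14].

## Interface

Orientations are given as [roll, pitch, yaw] about the fixed x, y, z axes, in that order (R = Rz(yaw) Ry(pitch) Rx(roll)).
In Python, from bench import r gives the robot as it stands.
- The arm moves only by the shell command python3 -m handwheel 'ROWS'. ROWS is JSON, a list of rows, each an object with "grip": the gripper command: -1 is shut, 1 is fully open, values between are in proportion; "linear": the shift along the world's x, y, z in m, a list of three; "dr": the turn, a rotation vector about the world's x, y, z in rad, a list of three. In form: [{"grip": grip, "linear": [x, y, z], "dr": [rx, ry, rz]}, ...]. A call has exactly 10 rows; each row is the pose to reach, as a shift and turn from the pose commanded when the call began; what a row does not reach only later rows make up. A row lasts 1/12 s, in which the tool goes at most 41.7 mm and 7.16 degrees, less where a joint would pass 70% of its speed; a pose out of reach is approached as far as the arm can. A call with a gripper value outside its range is refused whole. The fingers move at their own pace and stop on an object; the grip force is fixed at half the most. Time passes only in rows, so rows that repeat a pose let the fingers close, or fill a call up. It gives the time, the measured TCP pose, the force and the opening at its end, in the units of the state.
- r.state(): the state, without advancing time (a new reading comes with each control period).
- r.grab_frame(name): name is "side" or "top"; returns a dict with "image" (384x512x3 uint8, red, green, blue), "vfov" (degrees; the focal length in pixels is half the picture's height over the tangent of half this angle, whatever the lens; pixels are square), "cx", "cy" (the principal point, pixels), "R" (3x3) and "t" (3): a world point X has camera coordinates R X + t. Camera axes: x right, y down, z forward; pixel columns grow to the right and rows downward; lengths in mm; the calibration is good to about 2 mm. A picture is of the moment at which its call begins. There is no depth.
- r.job_done(): hands the job in, once; it reports no verdict.
The state is a dict: "time": time; "qpos": joint angles; "qd": joint speeds; "joint_torque": joint torques, N m; "tool_pos": TCP position; "orientation": TCP orientation; "wrist_force": force on the tool from outside, world axes, zero at the start; "wrist_torque": the same for the moment, N m; "finger_gap": finger opening in mm.
Only numpy, scipy, OpenCV 4.12 (cv2) and the standard library are available. Lean on these libraries where they do the work, as an engineer would, in place of code of your own. Each camera call takes 0.05 s, during which the arm holds its last target.

## Task

Sort the four loose white stirring bars by length: lay each one through the gauge slot that fits it, the shortest slot it will pass, so that every bar ends up at rest in the bay below its own slot (the 50 mm bar, the two 60 mm bars and the 70 mm bar). Leave everything else on the bench standing where it is.

Things in the scene. Friction and masses are not known exactly. Their poses are not given: they have to be found in the camera images.
- sorter: fixed grey length sorter, 112 (its x, front at -x) x 226 (its y) x 61 mm high; origin at the centre of its underside. A level 5 mm aluminium gauge plate along the back of its top (x +8 to +56 mm) has three chamfered slots in one line along y. A bar let go level in a slot drops on a ramp below and runs forward into that slot's own bay, under a clear sloping hood
- slot_70 (a point): centre of the slot for 70 mm bars, at the plate's upper face, 61 mm above the worktop; the slot is 75 mm long along the sorter's y and 18 mm wide along its x (the slot nearest the sorter's +y end)
- bay_70 (a point): middle of the floor of the bay fed by the 70 mm slot, 5 mm above the worktop; the bay is 80 mm wide along the sorter's y
- slot_60 (a point): centre of the slot for 60 mm bars, at the plate's upper face, 61 mm above the worktop; the slot is 65 mm long along the sorter's y and 18 mm wide along its x (the middle slot)
- bay_60 (a point): middle of the floor of the bay fed by the 60 mm slot, 5 mm above the worktop; the bay is 70 mm wide along the sorter's y
- slot_50 (a point): centre of the slot for 50 mm bars, at the plate's upper face, 61 mm above the worktop; the slot is 55 mm long along the sorter's y and 18 mm wide along its x (the slot nearest the sorter's -y end)
- bay_50 (a point): middle of the floor of the bay fed by the 50 mm slot, 5 mm above the worktop; the bay is 60 mm wide along the sorter's y
- bar_50_centre (a point): centre of a white eight-sided stirring bar, 50 mm long, 12 mm across flats, about 15 g, lying on the worktop on a flat, its centre 6 mm up; its x axis runs along the bar
- bar_50: the same bar; origin at the middle of the flat that it lies on at the start
- bar_60a_centre (a point): centre of a white eight-sided stirring bar, 60 mm long, 12 mm across flats, about 18 g, lying on the worktop on a flat, its centre 6 mm up; its x axis runs along the bar (one of two alike)
- bar_60a: the same bar; origin at the middle of the flat that it lies on at the start
- bar_60b_centre (a point): centre of a white eight-sided stirring bar, 60 mm long, 12 mm across flats, about 18 g, lying on the worktop on a flat, its centre 6 mm up; its x axis runs along the bar (one of two alike)
- bar_60b: the same bar; origin at the middle of the flat that it lies on at the start
- bar_70_centre (a point): centre of a white eight-sided stirring bar, 70 mm long, 12 mm across flats, about 21 g, lying on the worktop on a flat, its centre 6 mm up; its x axis runs along the bar
- bar_70: the same bar; origin at the middle of the flat that it lies on at the start
- wash_bottle: bystander: white squeeze bottle with bent spout, 99x121x290 mm; origin at the centre of its underside; stands loose
- conical_flask: bystander: conical glass flask, 83 mm across, 130 mm high; origin at the centre of its underside; stands loose
- petri_dish: bystander: shallow clear dish, 65 mm across, 15 mm high; origin at the centre of its underside; stands loose
- stopper: bystander: red rubber stopper, 29 mm across, 25 mm high; origin at the centre of its underside; stands loose
- dropper_bottle: bystander: small brown bottle with black dropper cap, 28 mm across, 84 mm high; origin at the centre of its underside; stands loose
- weighing_bottle: bystander: small clear stoppered bottle, 35 mm across, 65 mm high; origin at the centre of its underside; stands loose

How it is judged (in metres and radians):
At the end, for the whole second after the job is handed in: each of the four bars lies at rest (slower than 0.02 m/s) inside the bay of its own length, under the gauge plate or the hood: its centre within the bay's side walls, between the sorter's front lip and back wall, and less than 46 mm above the worktop (x of bar_50_centre in the frame of sorter between -0.054 and 0.052 m and y of bar_50_centre in the frame of bay_50 between -0.03 and 0.03 m and height (world z) of each of bar_50_centre, bar_60a_centre, bar_60b_centre, bar_70_centre below 0.046 m and linear speed of each of bar_50, bar_60a, bar_60b, bar_70 below 0.02 m/s and x of bar_60a_centre in the frame of sorter between -0.054 and 0.052 m and y of bar_60a_centre in the frame of bay_60 between -0.035 and 0.035 m and x of bar_60b_centre in the frame of sorter between -0.054 and 0.052 m and y of bar_60b_centre in the frame of bay_60 between -0.035 and 0.035 m and x of bar_70_centre in the frame of sorter between -0.054 and 0.052 m and y of bar_70_centre in the frame of bay_70 between -0.04 and 0.04 m); the robot touches nothing.
It fails at once if a bystander is shifted more than 30 mm (distance of any of wash_bottle, conical_flask, petri_dish, stopper, dropper_bottle, weighing_bottle from where it was at the start of the episode above 0.03 m).
It fails at once if a bystander is tipped over (angle between any of wash_bottle, conical_flask, petri_dish, stopper, dropper_bottle, weighing_bottle's own z axis and vertical above 0.5 rad).
It also fails if it takes over 72 s, if anything falls off the work surface, if the arm or the gripper's body presses on something with over 40 N, if the wrist force passes 120 N, or if a joint passes its speed limit or range.

## Working session

There is one attempt and no reset: what is moved stays moved. The work goes in short steps, Python scripts to look and compute and a shell command to move; the robot and the scene stay as the last step left them, time stands still between calls to the robot, and variables do not carry over. Pictures are saved under pics/ and viewed, and the job is handed in when it is done.

```bash
mkdir -p pics; ls; python3 - <<'E'
from bench import r
import cv2,numpy as np,json
print(r.state())
for n in ("top","side"):
    f=r.grab_frame(n)
    cv2.imwrite(f"pics/{n}0.png",f["image"][:,:,::-1])
    print(n,f["vfov"],f["cx"],f["cy"],f["R"],f["t"])
    np.savez(f"pics/{n}0.npz",**f)
E
```

```text
pics
{'time': 0.0, 'qpos': array([ 1.24001112e+00,  3.14226943e-01, -4.80741223e-02,  1.21020031e+00,
        2.30541434e-05,  1.57084611e+00]), 'qd': array([-0.00165432,  0.00182224,  0.00264751, -0.00031129,  0.00048681,
        0.00065612]), 'joint_torque': array([ 2.37543245e-03, -5.39591503e+01,  3.39748156e+01,  1.92348211e-02,
        1.79238023e-04,  1.75428930e-06]), 'tool_pos': array([194.67683341, 566.92930135, 230.43618799]), 'orientation': array([-1.58426684,  1.56909113, -1.91510184]), 'wrist_force': array([ 0.47283968, -0.0355727 , -0.44467568]), 'wrist_torque': array([-0.00650453, -0.02980271, -0.00955057]), 'finger_gap': 86.05271773267133}
top 43.044267402404955 250.90960443597905 192.06163765182777 [[-0.02974405 -0.99955603  0.00173928]
 [-0.99823642  0.02961525 -0.05144883]
 [ 0.05137448 -0.00326651 -0.99867412]] [ -54.60135781  557.88821511 1518.7948877 ]
side 47.00339589750565 259.04027585584555 190.50526089763795 [[ 0.95515347 -0.29608669 -0.00380936]
 [-0.12727687 -0.39890208 -0.90811769]
 [ 0.267362    0.86787661 -0.41869769]] [-559.76886808   82.68267723 1359.01808859]
```

View pics/top0.png

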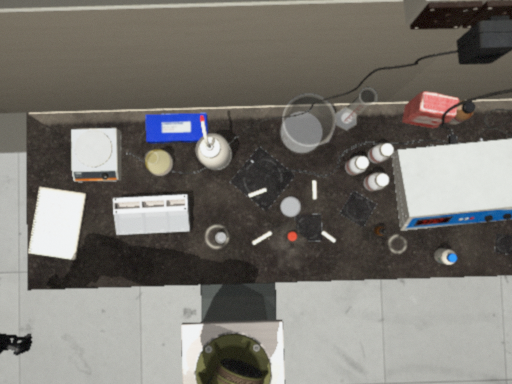

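View pics/side0.png

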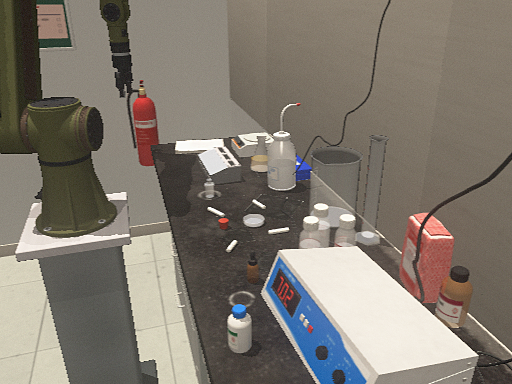

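```bash
cat > h.py <<'E'
import numpy as np,cv2
def load(n):
    d=np.load(f"pics/{n}.npz");return {k:d[k] for k in d}
def foc(f): return f["image"].shape[0]/2/np.tan(np.radians(float(f["vfov"]))/2)
def ray(f,p):
    d=np.array([(p[0]-f["cx"])/foc(f),(p[1]-f["cy"])/foc(f),1.]);return -f["R"].T@f["t"],f["R"].T@d
def onz(f,p,z):
    o,d=ray(f,p);return o+d*(z-o[2])/d[2]
def proj(f,X):
    c=f["R"]@np.array(X,float)+f["t"];return c[:2]/c[2]*foc(f)+[f["cx"],f["cy"]]
E
python3 - <<'E'
from h import *
for n,(x0,y0,x1,y1) in {"top0":(100,110,360,270),"side0":(190,130,310,260)}.items():
    f=load(n);im=f["image"][y0:y1,x0:x1,::-1]
    s=min(800//(x1-x0),600//(y1-y0))
    cv2.imwrite(f"pics/{n}_z.png",cv2.resize(im,None,fx=s,fy=s,interpolation=cv2.INTER_CUBIC))
    g=f["image"].min(2); 
    m=(g>(140 if n=="top0" else 120)).astype(np.uint8)
    k,l,st,c=cv2.connectedComponentsWithStats(m)
    for i in range(1,k):
        x,y,w,h,a=st[i]
        if 25<a<350 and y>150 and x0<x<x1:
            pts=np.argwhere(l==i)[:,::-1].astype(float)
            W=np.array([onz(f,p,9)[:2] for p in pts])
            ct=W.mean(0);u,sv,v=np.linalg.svd(W-ct,full_matrices=False)
            e=(W-ct)@v[0]
            wts=sv/np.sqrt(len(W))*np.sqrt(12)
            print(n,c[i].round(1),a,ct.round(1),"ang",np.degrees(np.arctan2(v[0][1],v[0][0])).round(1)%180,"len",np.ptp(e).round(1),wts.round(1))
E
```

```text
top0 [158.8 164.4] 279 [652.8 217.9] ang 149.5 len 68.0 [60.1 52.9]
top0 [358.7 163.9] 252 [ 635.6 -415.4] ang 116.6 len 63.2 [57.5 43.7]
top0 [314.1 189. ] 85 [ 560.  -271.3] ang 0.6999999999999886 len 60.2 [57.9 14.2]
top0 [257.1 192.1] 79 [555.5 -90.7] ang 107.8 len 60.0 [58.9 13. ]
top0 [290.1 206.3] 293 [ 507.8 -193.4] ang 89.3 len 57.2 [53.  52.6]
top0 [261.7 237.6] 94 [ 412.  -100.8] ang 119.4 len 69.0 [69.  13.2]
top0 [328.3 236.3] 69 [ 409.8 -310.4] ang 52.2 len 51.3 [49.9 13.3]
top0 [220.7 237.3] 86 [416.7  27.9] ang 76.1 len 36.5 [30.7 26.9]
side0 [208.8 189.5] 117 [423.8  61.4] ang 77.8 len 126.6 [134.1  43.7]
side0 [258.6 203.6] 52 [554.9 -95.5] ang 104.5 len 74.2 [71.2 17.3]
side0 [215.2 211. ] 64 [ 410.8 -104.4] ang 117.9 len 77.7 [71.9 18.4]
side0 [253.2 219.8] 231 [ 507.3 -194.6] ang 72.5 len 75.0 [73.5 56.5]
side0 [278.1 230.1] 87 [ 557.9 -275.8] ang 3.8000000000000114 len 64.9 [62.3 22.6]
side0 [231.  245.3] 61 [ 409.5 -314.6] ang 54.400000000000006 len 59.5 [59.4 13.8]
side0 [246.7 293.2] 30 [ 394.  -524.9] ang 133.8 len 38.9 [38.4 10.1]
side0 [231.2 299.6] 26 [ 354.8 -536.1] ang 77.2 len 38.4 [40.7  9.2]
side0 [301.6 317.1] 27 [ 482.6 -636.7] ang 63.2 len 21.7 [19.8  9. ]
side0 [305.4 322.6] 29 [ 483.9 -654.7] ang 60.3 len 21.4 [20.6  8.6]
```

View pics/top0_z.png

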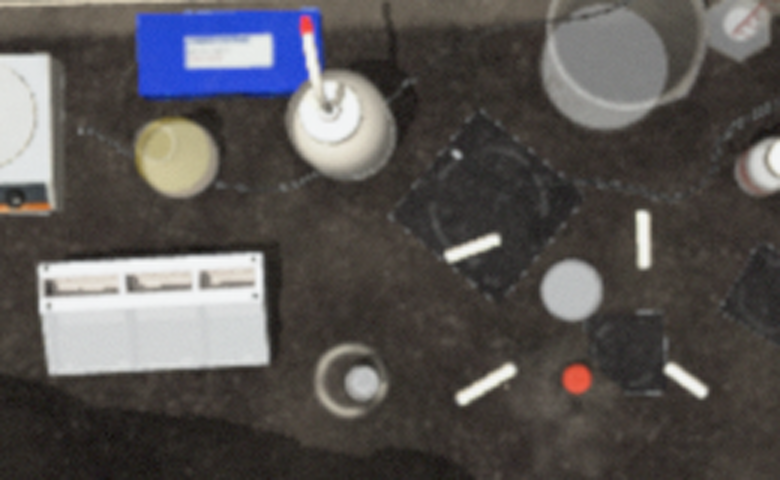

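View pics/side0_z.png

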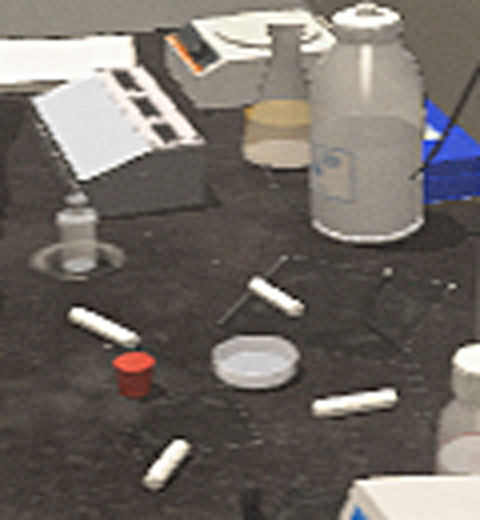

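```bash
python3 - <<'E'
from h import *
for n,(x0,y0,x1,y1) in {"top0":(105,185,200,240),"side0":(190,140,250,190)}.items():
    f=load(n);im=f["image"][y0:y1,x0:x1,::-1]
    s=8 if n=="top0" else 12
    cv2.imwrite(f"pics/{n}_s.png",cv2.resize(im,None,fx=s,fy=s,interpolation=cv2.INTER_CUBIC))
E
```

```text
(no output)
```

View pics/top0_s.png

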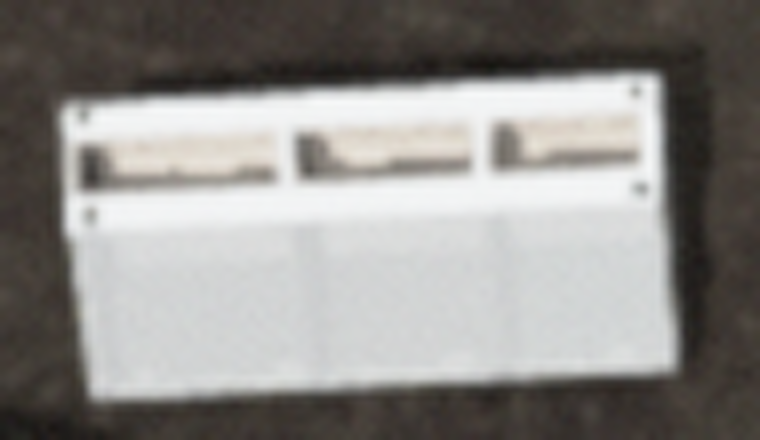

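View pics/side0_s.png

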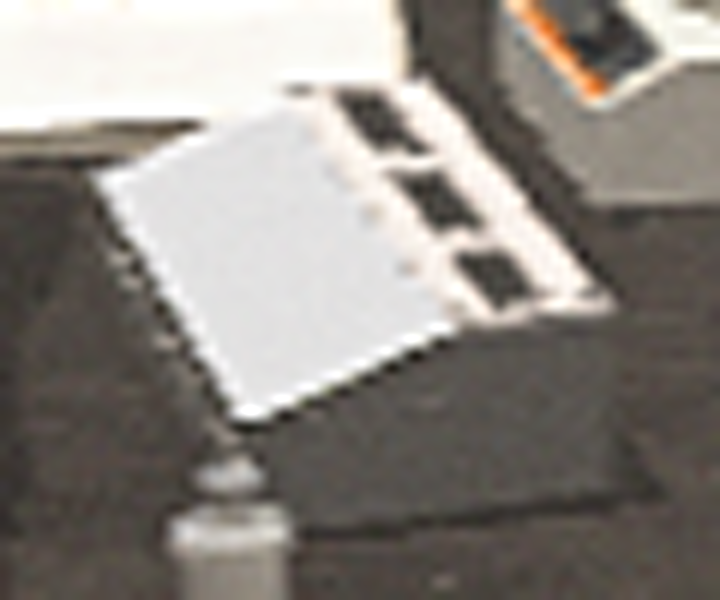

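```bash
python3 - <<'E'
from h import *
f=load("top0");g=load("side0")
ct=[(61,103),(660,73),(665,212),(68,235)]
T=[onz(f,((a+.5)/8-.5+105,(b+.5)/8-.5+185),61)[:2] for a,b in ct]
M=np.array([(56,113),(56,-113),(8,-113),(8,113)],float)
def fit(M,T):
    T=np.array(T);m=M.mean(0);t=T.mean(0);A=(M-m).T@(T-t);th=np.arctan2(A[0,1]-A[1,0],A[0,0]+A[1,1])
    R=np.array([[np.cos(th),-np.sin(th)],[np.sin(th),np.cos(th)]]);o=t-R@m
    return th,R,o,(T-(M@R.T+o))
for nm,P,MM in (("top",T,M),("side",[onz(g,((a+.5)/12-.5+190,(b+.5)/12-.5+140),61)[:2] for a,b in ((425,78),(612,305),(465,322))],M[:3])):
    th,R,o,e=fit(MM,P);print(nm,np.degrees(th),o,"res",e.round(1).tolist())
    for n,y in (("70",69),("60",-10),("50",-79)):
        X=R@[32,y]+o;print(n,X.round(1),proj(f,[*X,61]).round(1))
# slot centres direct in top
for n,c in (("70",[(80,147),(276,135),(278,183),(84,190)]),("60",[(297,133),(470,122),(473,172),(300,181)]),("50",[(492,122),(638,113),(640,162),(495,170)])):
    P=np.mean([onz(f,((a+.5)/8-.5+105,(b+.5)/8-.5+185),61)[:2] for a,b in c],0);print(n,P.round(1))
# wash bottle, flask, weighing bottle base
for n,p,q in (("wash",(213,155),(281,187)),):
    print(n,onz(f,p,100),onz(g,q,0))
for n,q in (("wash",(282,190)),("wb",(209,197)),("flask",(259,170))):print(n,onz(g,q,0).round())
from scipy.spatial.transform import Rotation as Ro
print(Ro.from_euler("xyz",[-1.58426684,1.56909113,-1.91510184]).as_matrix().round(3))
E
```

```text
top 0.8657798512738755 [494.25337892 237.04532069] res [[1.2, 1.5], [2.5, -1.0], [-2.6, -0.9], [-1.1, 0.4]]
70 [525.2 306.5] [127.4 205. ]
60 [526.4 227.5] [153.3 203.9]
50 [527.4 158.5] [175.9 202.9]
side 1.6223551113039085 [496.37644329 231.66523039] res [[-0.5, -4.3], [-1.1, 1.5], [1.6, 2.8]]
70 [526.4 301.5] [129.  204.6]
60 [528.6 222.6] [154.9 203.1]
50 [530.6 153.6] [177.5 201.8]
70 [525.3 307.7]
60 [527.4 229.3]
50 [529.3 160.2]
wash [665.67595506  38.92644306 100.        ] [674.41817155  23.12512287   0.        ]
wash [669.  -2.   0.]
wb [416.  20.   0.]
flask [648. 199.   0.]
[[-0.001  0.325  0.946]
 [-0.002  0.946 -0.325]
 [-1.    -0.002 -0.   ]]
```

```bash
python3 -m handwheel '[{"grip":1,"linear":[0.09,-0.16,-0.02],"dr":[0,0,-0.45]},{"grip":1,"linear":[0.18,-0.33,-0.04],"dr":[0,0,-0.928]},{"grip":1,"linear":[0.18,-0.33,-0.04],"dr":[0,0,-0.928]},{"grip":1,"linear":[0.18,-0.33,-0.04],"dr":[0,0,-0.928]},{"grip":1,"linear":[0.18,-0.33,-0.04],"dr":[0,0,-0.928]},{"grip":1,"linear":[0.18,-0.33,-0.04],"dr":[0,0,-0.928]},{"grip":1,"linear":[0.18,-0.33,-0.04],"dr":[0,0,-0.928]},{"grip":1,"linear":[0.18,-0.33,-0.04],"dr":[0,0,-0.928]},{"grip":1,"linear":[0.18,-0.33,-0.04],"dr":[0,0,-0.928]},{"grip":1,"linear":[0.18,-0.33,-0.04],"dr":[0,0,-0.928]}]'
```

```text
time: 0.93
tool_pos: [376.4, 231.8, 190.4]
orientation: [-0.347, 1.567, -1.612]
wrist_force: [-0.9, 0.5, -0.1]
finger_gap: 85.9
```

```bash
python3 -m handwheel '[{"grip":0,"linear":[0.09,-0.16,-0.05],"dr":[0,0,0]},{"grip":0,"linear":[0.1806,-0.3282,-0.12],"dr":[0,0,0]},{"grip":0,"linear":[0.1806,-0.3282,-0.12],"dr":[0,0,0]},{"grip":0,"linear":[0.1806,-0.3282,-0.12],"dr":[0,0,0]},{"grip":0,"linear":[0.1806,-0.3282,-0.12],"dr":[0,0,0]},{"grip":0,"linear":[0.1806,-0.3282,-0.12],"dr":[0,0,0]},{"grip":0,"linear":[0.1806,-0.3282,-0.12],"dr":[0,0,0]},{"grip":0,"linear":[0.1806,-0.3282,-0.12],"dr":[0,0,0]},{"grip":0,"linear":[0.1806,-0.3282,-0.12],"dr":[0,0,0]},{"grip":0,"linear":[0.1806,-0.3282,-0.12],"dr":[0,0,0]}]'
python3 - <<'E'
from bench import r
import cv2,numpy as np
from scipy.spatial.transform import Rotation as Ro
for n in ("top","side"):
    f=r.grab_frame(n); np.savez(f"pics/{n}1.npz",**f)
    im=f["image"][:,:,::-1]; c=im[150:270,200:360] if n=="top" else im[130:270,180:330]
    cv2.imwrite(f"pics/{n}1.png",cv2.resize(c,None,fx=4,fy=4,interpolation=cv2.INTER_CUBIC))
s=r.state();print(s["time"],s["tool_pos"],s["finger_gap"],s["qd"]);print(Ro.from_euler("xyz",s["orientation"]).as_matrix().round(3),s["qpos"])
E
```

```text
time: 1.77
tool_pos: [556.7, -94.3, 69.5]
orientation: [-0.731, 1.57, -1.993]
wrist_force: [0.4, 0.1, 0.2]
finger_gap: 42.7
1.8667 [555.84498957 -92.83693516  69.68360837] 42.85756616826216 [ 0.05077059 -0.04406433 -0.03306773  0.02888779  0.02576275  0.02378357]
[[-0.002  0.953  0.304]
 [ 0.     0.304 -0.953]
 [-1.    -0.002 -0.001]] [-1.65339045e-01  3.63275077e-01 -3.67059319e-01  8.42111651e-01
 -2.60364243e-04  1.09700686e+00]
```

View pics/top1.png

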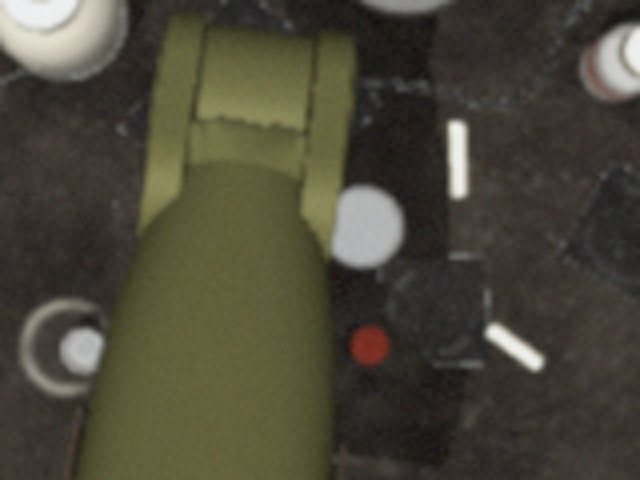

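View pics/side1.png

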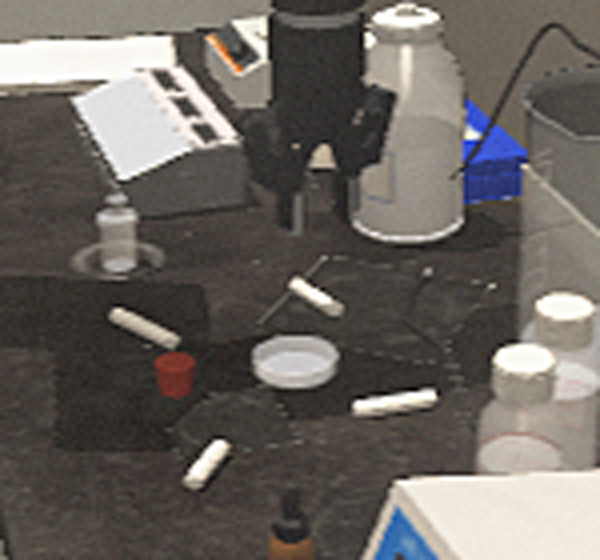

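```bash
python3 - <<'E'
from h import *
f=load("side1")
for s in (-1,1):
  for h in (18,28):
    print(proj(f,[555.8+s*h*.953,-92.8+s*h*.304,69.7+6]))
print(proj(f,[555.5,-91,8]),proj(f,[555.5,-91,70]))
E
python3 -m handwheel '[{"grip":0,"linear":[0,0,-0.03],"dr":[0,0,0]},{"grip":0,"linear":[0,0,-0.055],"dr":[0,0,0]},{"grip":0,"linear":[0,0,-0.068],"dr":[0,0,0]},{"grip":0,"linear":[0,0,-0.068],"dr":[0,0,0]},{"grip":0,"linear":[0,0,-0.068],"dr":[0,0,0]},{"grip":-1,"linear":[0,0,-0.068],"dr":[0,0,0]},{"grip":-1,"linear":[0,0,-0.068],"dr":[0,0,0]},{"grip":-1,"linear":[0,0,-0.068],"dr":[0,0,0]},{"grip":-1,"linear":[0,0,-0.068],"dr":[0,0,0]},{"grip":-1,"linear":[0,0,-0.068],"dr":[0,0,0]}]'
```

```text
[253.79346492 185.59373127]
[251.15098621 186.35087938]
[263.14482582 182.91429049]
[265.69847208 182.1825955 ]
[258.33773715 203.21197134] [258.25017675 185.68120421]
time: 2.7
tool_pos: [556.7, -90.5, 5.0]
orientation: [1.375, 1.568, 0.116]
wrist_force: [-0.8, 1.0, 6.2]
finger_gap: 9.5
```

```bash
cat > look.py <<'E'
import sys,cv2,numpy as np
from bench import r
n,tag,x0,y0,x1,y1=sys.argv[1],sys.argv[2],*map(int,sys.argv[3:7])
f=r.grab_frame(n);np.savez(f"pics/{tag}.npz",**f)
s=min(800//(x1-x0),600//(y1-y0))
cv2.imwrite(f"pics/{tag}.png",cv2.resize(f["image"][y0:y1,x0:x1,::-1],None,fx=s,fy=s,interpolation=cv2.INTER_CUBIC))
st=r.state();print(s,st["time"],st["tool_pos"].round(1),st["finger_gap"].round(1),st["wrist_force"].round(1))
E
python3 look.py side s2 210 150 310 225
```

```text
Traceback (most recent call last):
  File "look.py", line 7, in <module>
    st=r.state();print(s,st["time"],st["tool_pos"].round(1),st["finger_gap"].round(1),st["wrist_force"].round(1))
                                                            ^^^^^^^^^^^^^^^^^^^^^^
AttributeError: 'float' object has no attribute 'round'
```

View pics/s2.png

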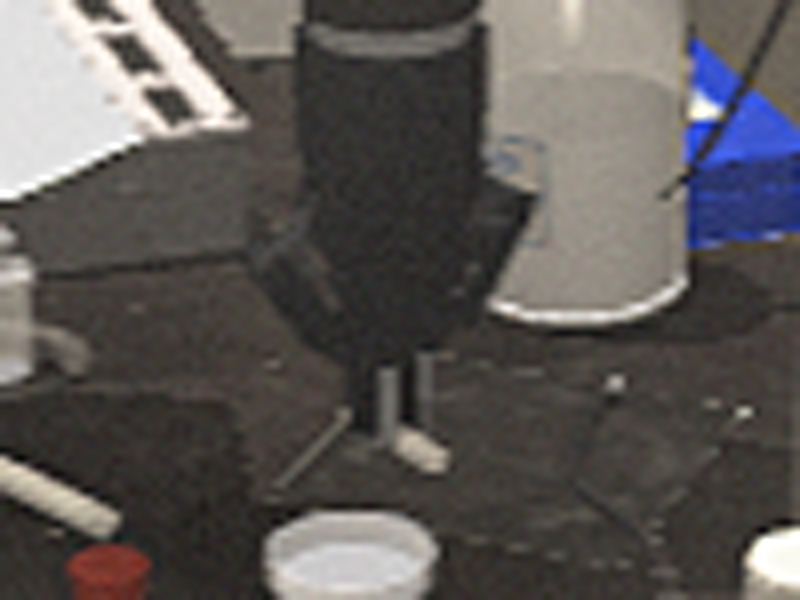

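```bash
sed -i 's/st\["finger_gap"\].round(1)/round(st["finger_gap"],1)/' look.py; python3 -m handwheel '[{"grip":-1,"linear":[0,0,0.02],"dr":[0,0,0]},{"grip":-1,"linear":[0,0,0.06],"dr":[0,0,0]},{"grip":-1,"linear":[0,0.02,0.1],"dr":[0,0,-0.1]},{"grip":-1,"linear":[-0.01,0.07,0.1],"dr":[0,0,-0.2]},{"grip":-1,"linear":[-0.015,0.11,0.1],"dr":[0,0,-0.288]},{"grip":-1,"linear":[-0.02,0.15,0.1],"dr":[0,0,-0.288]},{"grip":-1,"linear":[-0.025,0.19,0.1],"dr":[0,0,-0.288]},{"grip":-1,"linear":[-0.0285,0.23,0.1],"dr":[0,0,-0.288]},{"grip":-1,"linear":[-0.0285,0.265,0.1],"dr":[0,0,-0.288]},{"grip":-1,"linear":[-0.0285,0.29,0.1],"dr":[0,0,-0.288]}]'
python3 -m handwheel '[{"grip":-1,"linear":[0,0.02,0],"dr":[0,0,0]},{"grip":-1,"linear":[0,0.0292,0],"dr":[0,0,0]},{"grip":-1,"linear":[0,0.0292,-0.01],"dr":[0,0,0]},{"grip":-1,"linear":[0,0.0292,-0.015],"dr":[0,0,0]},{"grip":-1,"linear":[0,0.0292,-0.02],"dr":[0,0,0]},{"grip":-1,"linear":[0,0.0292,-0.02],"dr":[0,0,0]},{"grip":-1,"linear":[0,0.0292,-0.02],"dr":[0,0,0]},{"grip":-1,"linear":[0,0.0292,-0.02],"dr":[0,0,0]},{"grip":-1,"linear":[0,0.0292,-0.02],"dr":[0,0,0]},{"grip":-1,"linear":[0,0.0292,-0.02],"dr":[0,0,0]}]'
python3 look.py side s3 180 120 280 195; python3 look.py top t3 100 150 210 230
```

```text
time: 3.58
tool_pos: [526.8, 203.1, 104.5]
orientation: [2.385, 1.568, 0.841]
wrist_force: [0.9, -1.5, 0.3]
finger_gap: 9.3
time: 4.42
tool_pos: [527.3, 228.2, 83.6]
orientation: [1.959, 1.57, 0.412]
wrist_force: [-0.1, 0.1, -0.2]
finger_gap: 9.2
8 4.4667 [527.3 228.3  83.6] 9.3 [0.9 0.8 0.2]
7 4.5167 [527.2 228.4  83.6] 9.0 [ 0.3  0.4 -0.4]
```

View pics/s3.png

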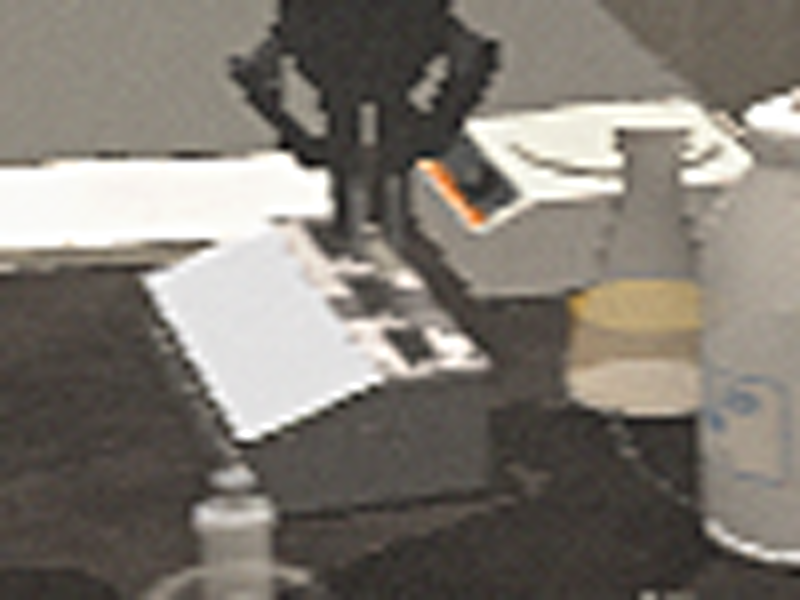

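View pics/t3.png

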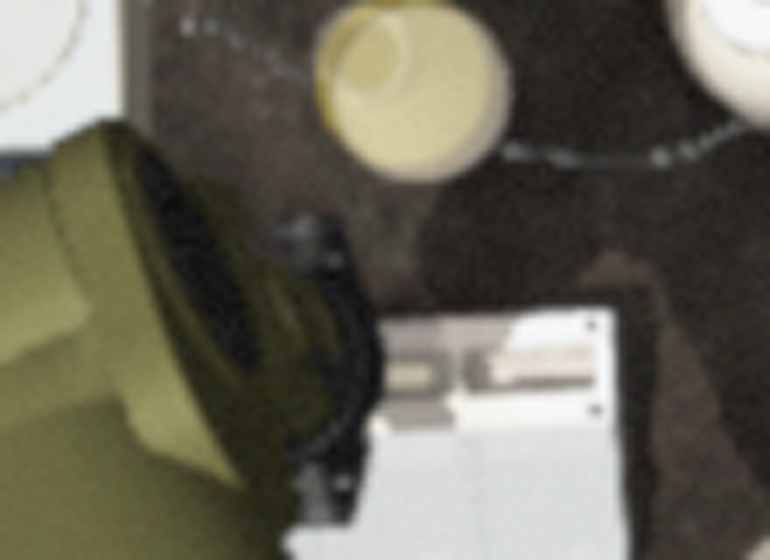

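```bash
python3 - <<'E'
from h import *
f=load("t3");g=load("s3")
cv2.imwrite("pics/t3b.png",cv2.resize(f["image"][160:260,230:350,::-1],None,fx=5,fy=5))
c=g["image"][140:170,210:250,::-1].astype(float)*1.6
cv2.imwrite("pics/s3b.png",cv2.resize(np.clip(c,0,255).astype(np.uint8),None,fx=18,fy=18,interpolation=cv2.INTER_CUBIC))
print(proj(g,[527,198,82]),proj(g,[527,228,82]))
E
```

```text
[227.93852552 153.33635721] [226.06760906 150.74169143]
```

View pics/t3b.png

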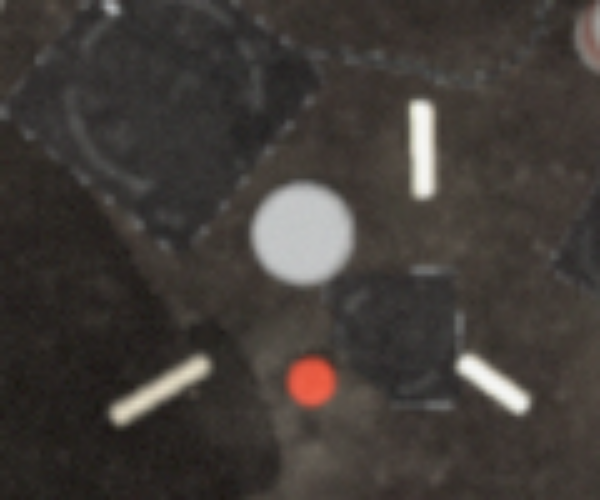

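View pics/s3b.png

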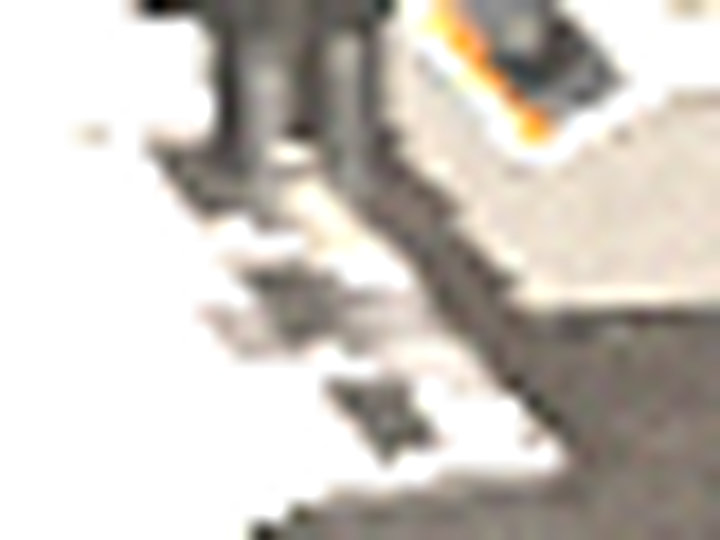

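```bash
python3 -m handwheel '[{"grip":-1,"linear":[0,0,-0.006],"dr":[0,0,0]},{"grip":-1,"linear":[0,0,-0.012],"dr":[0,0,0]},{"grip":-1,"linear":[0,0,-0.015],"dr":[0,0,0]},{"grip":-1,"linear":[0,0,-0.017],"dr":[0,0,0]},{"grip":-1,"linear":[0,0,-0.019],"dr":[0,0,0]},{"grip":-1,"linear":[0,0,-0.020],"dr":[0,0,0]},{"grip":-1,"linear":[0,0,-0.020],"dr":[0,0,0]},{"grip":-1,"linear":[0,0,-0.020],"dr":[0,0,0]},{"grip":-1,"linear":[0,0,-0.020],"dr":[0,0,0]},{"grip":-1,"linear":[0,0,-0.020],"dr":[0,0,0]}]'
python3 look.py side s4 200 130 260 175
```

```text
time: 5.35
tool_pos: [527.2, 228.6, 63.5]
orientation: [1.944, 1.57, 0.397]
wrist_force: [-0.1, -0.1, -0.2]
finger_gap: 9.4
13 5.4 [527.1 228.5  63.5] 9.5 [ 0.5  0.6 -0.5]
```

View pics/s4.png

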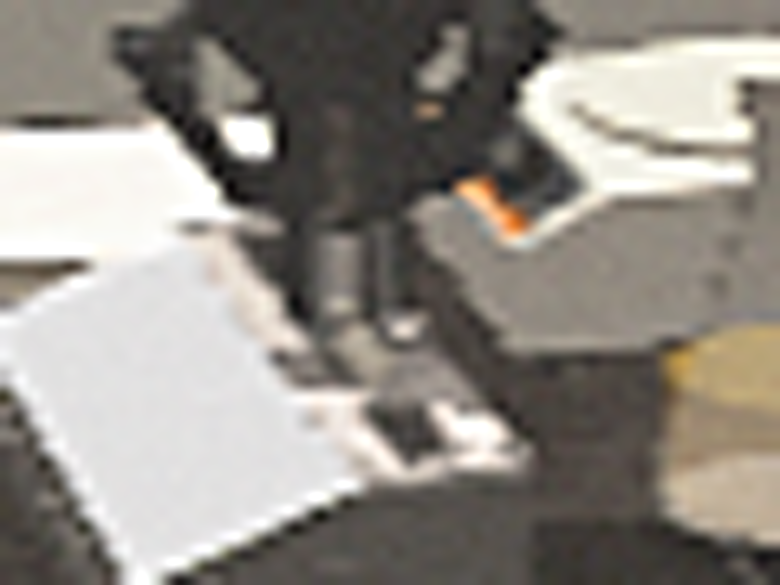

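```bash
python3 -m handwheel '[{"grip":-1,"linear":[0,0,-0.001],"dr":[0,0,0]},{"grip":-1,"linear":[0,0,-0.002],"dr":[0,0,0]},{"grip":-1,"linear":[0,0,-0.002],"dr":[0,0,0]},{"grip":-1,"linear":[0,0,-0.002],"dr":[0,0,0]},{"grip":-1,"linear":[0,0,-0.002],"dr":[0,0,0]},{"grip":-1,"linear":[0,0,-0.002],"dr":[0,0,0]},{"grip":-1,"linear":[0,0,-0.002],"dr":[0,0,0]},{"grip":-1,"linear":[0,0,-0.002],"dr":[0,0,0]},{"grip":-1,"linear":[0,0,-0.002],"dr":[0,0,0]},{"grip":-1,"linear":[0,0,-0.002],"dr":[0,0,0]}]'
python3 look.py side s5 200 130 260 175
```

```text
time: 6.23
tool_pos: [527.1, 228.5, 61.5]
orientation: [2.002, 1.57, 0.455]
wrist_force: [-1.0, -0.3, 5.7]
finger_gap: 9.2
13 6.2833 [527.2 228.5  61.5] 9.3 [-1.   0.3  5.7]
```

View pics/s5.png

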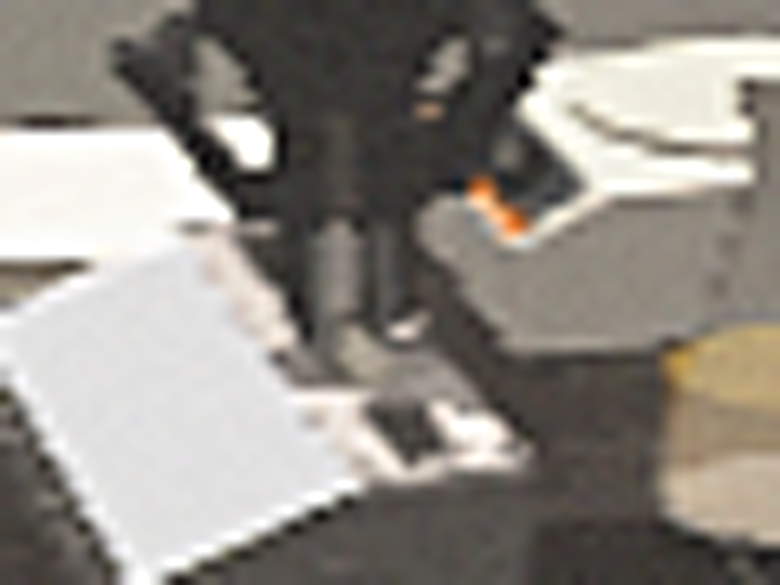

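```bash
python3 -m handwheel '[{"grip":-1,"linear":[0,0,0.001],"dr":[0,0,0]},{"grip":0,"linear":[0,0,0.001],"dr":[0,0,0]},{"grip":0,"linear":[0,0,0.001],"dr":[0,0,0]},{"grip":0,"linear":[0,0,0.001],"dr":[0,0,0]},{"grip":0,"linear":[0,0,0.001],"dr":[0,0,0]},{"grip":0,"linear":[0,0,0.01],"dr":[0,0,0]},{"grip":0,"linear":[0,0,0.03],"dr":[0,0,0]},{"grip":0,"linear":[0,0,0.06],"dr":[0,0,0]},{"grip":0,"linear":[0,0,0.06],"dr":[0,0,0]},{"grip":0,"linear":[0,0,0.06],"dr":[0,0,0]}]'
python3 look.py side s6 200 130 260 175;python3 look.py top t6 100 170 210 250
```

```text
time: 7.12
tool_pos: [528.7, 229.2, 123.8]
orientation: [1.95, 1.566, 0.403]
wrist_force: [-0.5, -0.0, -0.8]
finger_gap: 42.8
13 7.1667 [527.6 228.7 122.3] 42.9 [ 0.1 -0.2  0.3]
7 7.2167 [526.8 228.4 121.3] 42.8 [ 0.3  0.9 -0.5]
```

View pics/s6.png

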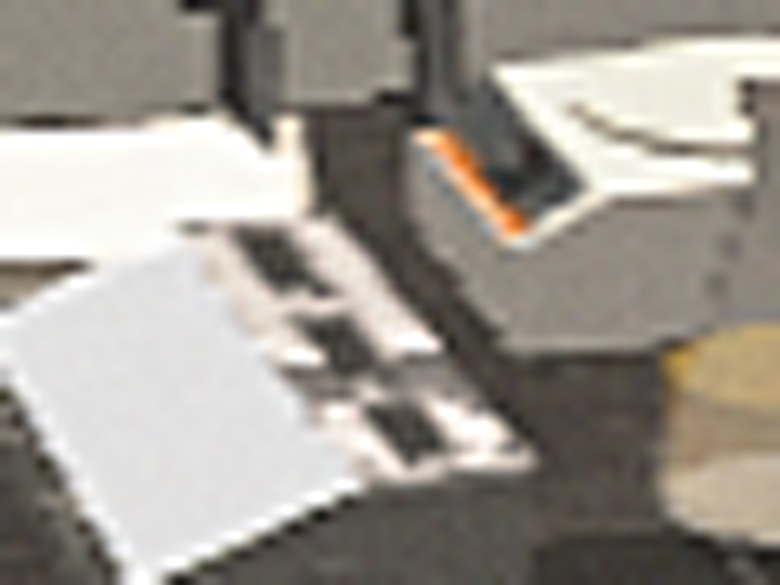

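View pics/t6.png

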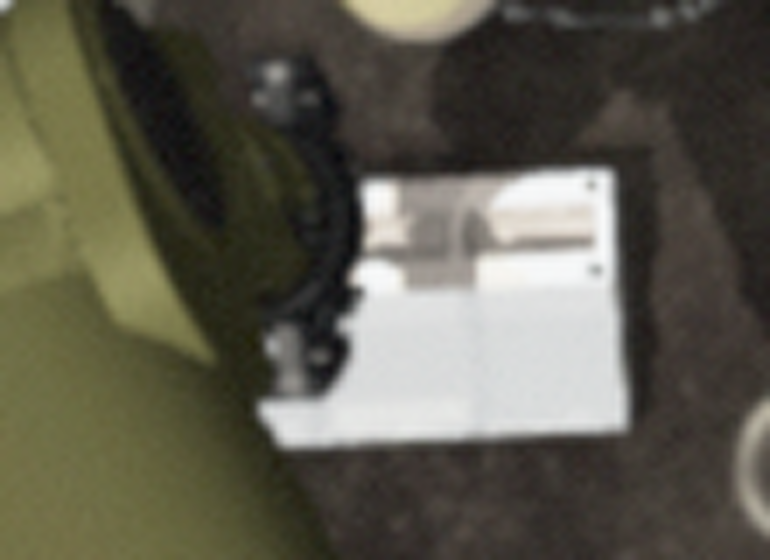

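```bash
python3 -m handwheel '[{"grip":0,"linear":[-0.013,-0.038,0],"dr":[0,0,0.08]},{"grip":0,"linear":[-0.026,-0.075,0],"dr":[0,0,0.16]},{"grip":0,"linear":[-0.039,-0.112,0],"dr":[0,0,0.24]},{"grip":0,"linear":[-0.052,-0.149,0],"dr":[0,0,0.32]},{"grip":0,"linear":[-0.065,-0.186,0],"dr":[0,0,0.40]},{"grip":0,"linear":[-0.078,-0.223,0],"dr":[0,0,0.49]},{"grip":0,"linear":[-0.091,-0.26,0],"dr":[0,0,0.49]},{"grip":0,"linear":[-0.104,-0.297,0],"dr":[0,0,0.49]},{"grip":0,"linear":[-0.115,-0.3293,-0.01],"dr":[0,0,0.49]},{"grip":0,"linear":[-0.115,-0.3293,-0.04],"dr":[0,0,0.49]}]'
python3 -m handwheel '[{"grip":0,"linear":[0,0,-0.025],"dr":[0,0,0]},{"grip":0,"linear":[0,0,-0.05],"dr":[0,0,0]},{"grip":0,"linear":[0,0,-0.065],"dr":[0,0,0]},{"grip":0,"linear":[0,0,-0.077],"dr":[0,0,0]},{"grip":0,"linear":[0,0,-0.077],"dr":[0,0,0]},{"grip":0,"linear":[0,0,-0.077],"dr":[0,0,0]},{"grip":-1,"linear":[0,0,-0.077],"dr":[0,0,0]},{"grip":-1,"linear":[0,0,-0.077],"dr":[0,0,0]},{"grip":-1,"linear":[0,0,-0.077],"dr":[0,0,0]},{"grip":-1,"linear":[0,0,-0.077],"dr":[0,0,0]}]'
python3 look.py side s7 180 150 300 240;python3 look.py top t7 100 170 210 250
```

```text
time: 8.05
tool_pos: [412.4, -106.0, 83.2]
orientation: [0.339, 1.565, -0.724]
wrist_force: [1.4, 0.5, 0.1]
finger_gap: 43.0
time: 8.88
tool_pos: [412.7, -101.0, 5.3]
orientation: [0.814, 1.569, -0.243]
wrist_force: [-0.9, -0.3, 5.6]
finger_gap: 9.4
6 8.9333 [ 412.8 -101.     5.2] 8.9 [-2.5  0.3  6.6]
7 8.9833 [ 412.7 -101.     5.2] 9.6 [-1.   0.1  6.2]
```

View pics/s7.png

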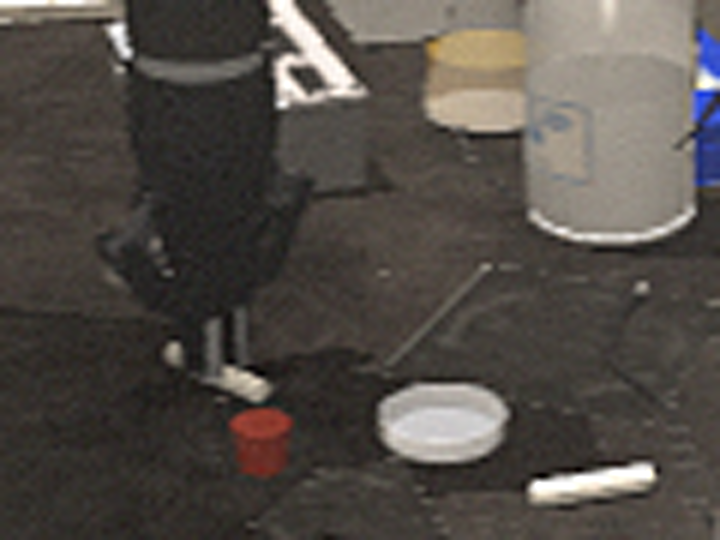

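View pics/t7.png

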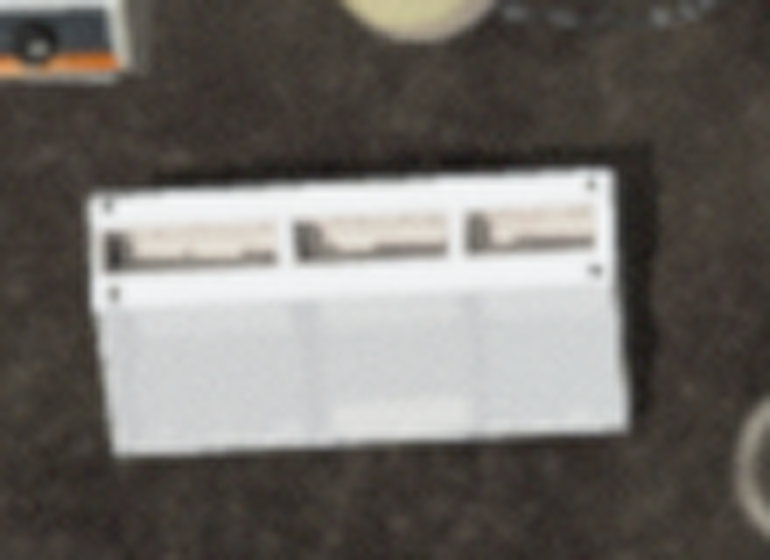

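```bash
python3 -m handwheel '[{"grip":-1,"linear":[0,0,0.03],"dr":[0,0,0]},{"grip":-1,"linear":[0,0,0.07],"dr":[0,0,0]},{"grip":-1,"linear":[0.005,0.01,0.1],"dr":[0,0,-0.08]},{"grip":-1,"linear":[0.02,0.045,0.1],"dr":[0,0,-0.16]},{"grip":-1,"linear":[0.035,0.08,0.1],"dr":[0,0,-0.24]},{"grip":-1,"linear":[0.05,0.115,0.1],"dr":[0,0,-0.32]},{"grip":-1,"linear":[0.065,0.15,0.1],"dr":[0,0,-0.40]},{"grip":-1,"linear":[0.08,0.185,0.1],"dr":[0,0,-0.49]},{"grip":-1,"linear":[0.09,0.22,0.1],"dr":[0,0,-0.49]},{"grip":-1,"linear":[0.1,0.255,0.1],"dr":[0,0,-0.49]}]'
python3 -m handwheel '[{"grip":-1,"linear":[0.004,0.038,0],"dr":[0,0,0]},{"grip":-1,"linear":[0.009,0.076,0],"dr":[0,0,0]},{"grip":-1,"linear":[0.0135,0.113,0],"dr":[0,0,0]},{"grip":-1,"linear":[0.0135,0.14,0],"dr":[0,0,0]},{"grip":-1,"linear":[0.0135,0.153,0],"dr":[0,0,0]},{"grip":-1,"linear":[0.0135,0.153,-0.015],"dr":[0,0,0]},{"grip":-1,"linear":[0.0135,0.153,-0.028],"dr":[0,0,0]},{"grip":-1,"linear":[0.0135,0.153,-0.034],"dr":[0,0,0]},{"grip":-1,"linear":[0.0135,0.153,-0.034],"dr":[0,0,0]},{"grip":-1,"linear":[0.0135,0.153,-0.034],"dr":[0,0,0]}]'
python3 look.py side s8 190 120 250 165
```

```text
time: 9.82
tool_pos: [512.6, 156.2, 104.8]
orientation: [1.746, 1.57, 0.199]
wrist_force: [0.5, -0.8, -0.6]
finger_gap: 9.6
time: 10.65
tool_pos: [525.3, 306.4, 70.4]
orientation: [-0.857, 1.57, -2.405]
wrist_force: [-0.6, -0.0, -0.2]
finger_gap: 9.0
13 10.7 [525.8 306.7  70.9] 9.0 [ 0.1  0.1 -0.4]
```

View pics/s8.png

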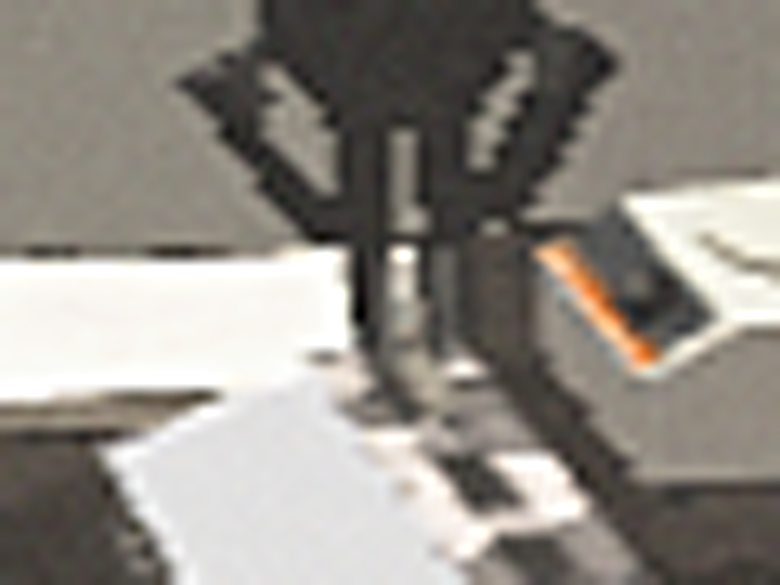

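```bash
python3 -m handwheel '[{"grip":-1,"linear":[0,0,-0.003],"dr":[0,0,0]},{"grip":-1,"linear":[0,0,-0.006],"dr":[0,0,0]},{"grip":-1,"linear":[0,0,-0.008],"dr":[0,0,0]},{"grip":-1,"linear":[0,0,-0.0085],"dr":[0,0,0]},{"grip":-1,"linear":[0,0,-0.0085],"dr":[0,0,0]},{"grip":-1,"linear":[0,0,-0.0085],"dr":[0,0,0]},{"grip":-1,"linear":[0,0,-0.0085],"dr":[0,0,0]},{"grip":-1,"linear":[0,0,-0.0085],"dr":[0,0,0]},{"grip":-1,"linear":[0,0,-0.0085],"dr":[0,0,0]},{"grip":-1,"linear":[0,0,-0.0085],"dr":[0,0,0]}]'
python3 look.py side s9 190 120 250 165
```

```text
time: 11.53
tool_pos: [525.5, 307.2, 61.8]
orientation: [3.109, 1.571, 1.563]
wrist_force: [0.2, -0.7, -0.2]
finger_gap: 9.2
13 11.5833 [525.5 307.2  61.8] 9.0 [-0.8 -0.3 -0.6]
```

View pics/s9.png

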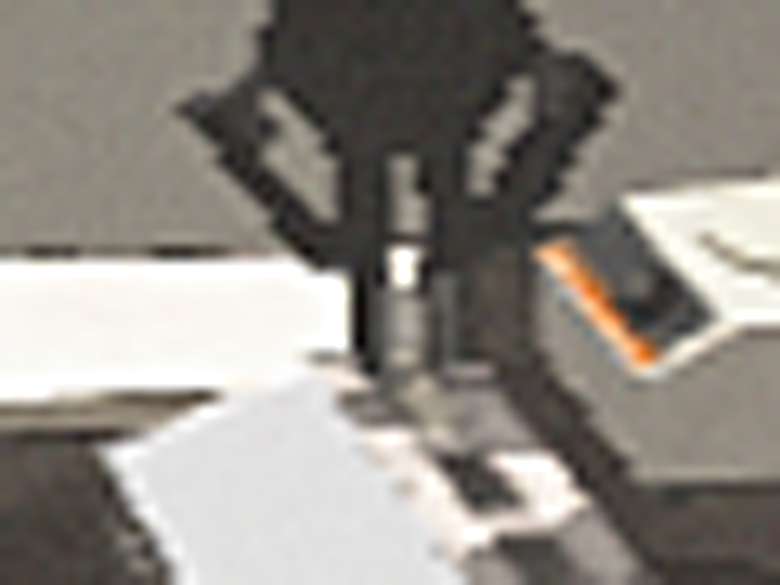

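```bash
python3 -m handwheel '[{"grip":0,"linear":[0,0,0],"dr":[0,0,0]},{"grip":0,"linear":[0,0,0],"dr":[0,0,0]},{"grip":0,"linear":[0,0,0],"dr":[0,0,0]},{"grip":0,"linear":[0,0,0],"dr":[0,0,0]},{"grip":0,"linear":[0,0,0.01],"dr":[0,0,0]},{"grip":0,"linear":[0,0,0.04],"dr":[0,0,0]},{"grip":0,"linear":[0,0,0.06],"dr":[0,0,0]},{"grip":0,"linear":[0,-0.03,0.06],"dr":[0,0,0]},{"grip":0,"linear":[0,-0.07,0.06],"dr":[0,0,0]},{"grip":0,"linear":[0,-0.1,0.06],"dr":[0,0,0]}]'
python3 look.py side s10 190 120 250 165
```

```text
time: 12.42
tool_pos: [525.7, 205.8, 123.1]
orientation: [1.375, 1.569, -0.171]
wrist_force: [-0.2, -0.3, -0.2]
finger_gap: 42.2
13 12.4667 [524.9 200.8 122.7] 42.7 [-0.9 -4.1 -1. ]
```

View pics/s10.png

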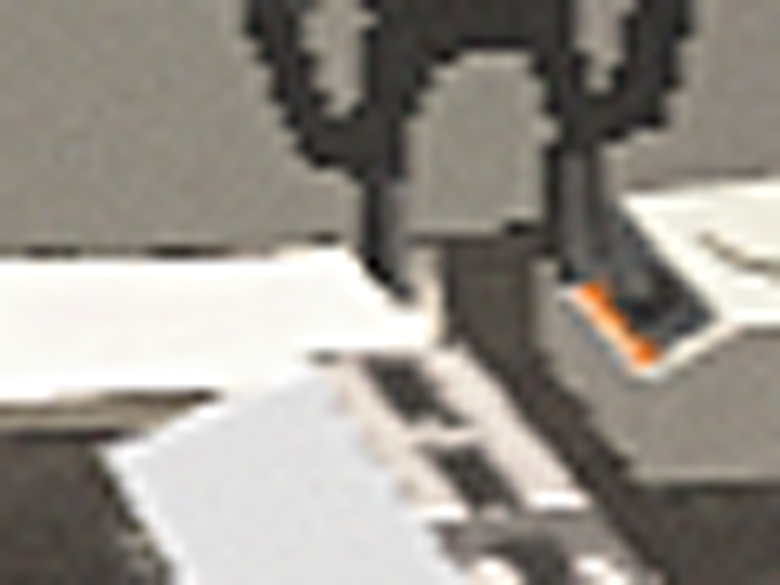

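```bash
python3 -m handwheel '[{"grip":0,"linear":[-0.008,-0.038,0],"dr":[0,0,-0.08]},{"grip":0,"linear":[-0.016,-0.076,0],"dr":[0,0,-0.16]},{"grip":0,"linear":[-0.024,-0.114,0],"dr":[0,0,-0.24]},{"grip":0,"linear":[-0.032,-0.152,0],"dr":[0,0,-0.32]},{"grip":0,"linear":[-0.04,-0.19,0],"dr":[0,0,-0.40]},{"grip":0,"linear":[-0.048,-0.228,0],"dr":[0,0,-0.48]},{"grip":0,"linear":[-0.056,-0.266,0],"dr":[0,0,-0.56]},{"grip":0,"linear":[-0.064,-0.304,0],"dr":[0,0,-0.64]},{"grip":0,"linear":[-0.075,-0.342,0],"dr":[0,0,-0.684]},{"grip":0,"linear":[-0.085,-0.38,0],"dr":[0,0,-0.684]}]'
python3 -m handwheel '[{"grip":0,"linear":[-0.008,-0.038,0],"dr":[0,0,0]},{"grip":0,"linear":[-0.016,-0.076,0],"dr":[0,0,0]},{"grip":0,"linear":[-0.025,-0.11,0],"dr":[0,0,0]},{"grip":0,"linear":[-0.0307,-0.1376,-0.01],"dr":[0,0,0]},{"grip":0,"linear":[-0.0307,-0.1376,-0.04],"dr":[0,0,0]},{"grip":0,"linear":[-0.0307,-0.1376,-0.05],"dr":[0,0,0]},{"grip":0,"linear":[-0.0307,-0.1376,-0.05],"dr":[0,0,0]},{"grip":0,"linear":[-0.0307,-0.1376,-0.05],"dr":[0,0,0]},{"grip":0,"linear":[-0.0307,-0.1376,-0.05],"dr":[0,0,0]},{"grip":0,"linear":[-0.0307,-0.1376,-0.05],"dr":[0,0,0]}]'
python3 look.py side s11 180 150 300 260;python3 look.py top t11 100 170 210 250
```

```text
time: 13.3
tool_pos: [440.1, -174.6, 122.8]
orientation: [1.932, 1.57, -0.3]
wrist_force: [0.8, 0.1, 0.4]
finger_gap: 42.6
time: 14.13
tool_pos: [410.9, -310.2, 73.1]
orientation: [1.619, 1.569, -0.61]
wrist_force: [0.6, -0.7, -0.4]
finger_gap: 42.8
5 14.1833 [ 410.9 -310.3   73.1] 42.6 [-0.6 -0.7  0.5]
7 14.2333 [ 410.7 -310.4   73. ] 42.6 [ 0.3 -0.7 -0.4]
```

View pics/s11.png

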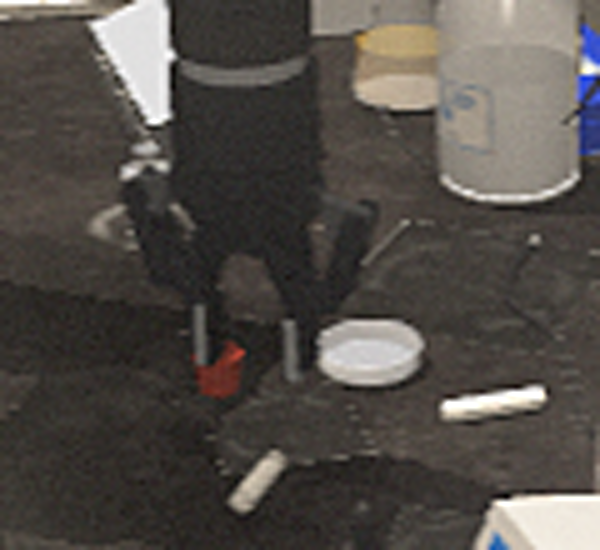

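View pics/t11.png

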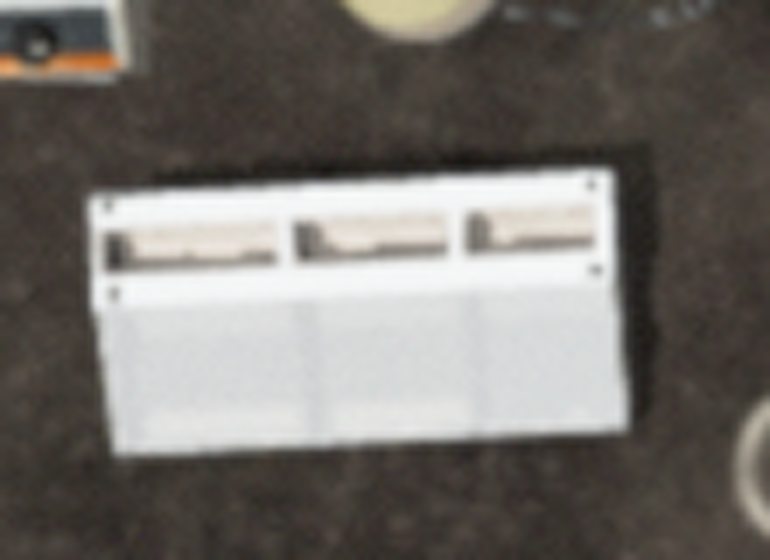

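```bash
python3 -m handwheel '[{"grip":0,"linear":[0,0,-0.03],"dr":[0,0,0]},{"grip":0,"linear":[0,0,-0.055],"dr":[0,0,0]},{"grip":0,"linear":[0,0,-0.068],"dr":[0,0,0]},{"grip":0,"linear":[0,0,-0.068],"dr":[0,0,0]},{"grip":0,"linear":[0,0,-0.068],"dr":[0,0,0]},{"grip":-1,"linear":[0,0,-0.068],"dr":[0,0,0]},{"grip":-1,"linear":[0,0,-0.068],"dr":[0,0,0]},{"grip":-1,"linear":[0,0,-0.068],"dr":[0,0,0]},{"grip":-1,"linear":[0,0,-0.068],"dr":[0,0,0]},{"grip":-1,"linear":[0,0,-0.068],"dr":[0,0,0]}]'
python3 look.py side s12 190 170 290 260
```

```text
time: 15.07
tool_pos: [410.9, -311.2, 5.4]
orientation: [1.652, 1.568, -0.579]
wrist_force: [-0.9, 0.5, 5.7]
finger_gap: 9.1
6 15.1167 [ 410.9 -311.2    5.4] 8.9 [-0.4 -0.3  5.6]
```

View pics/s12.png

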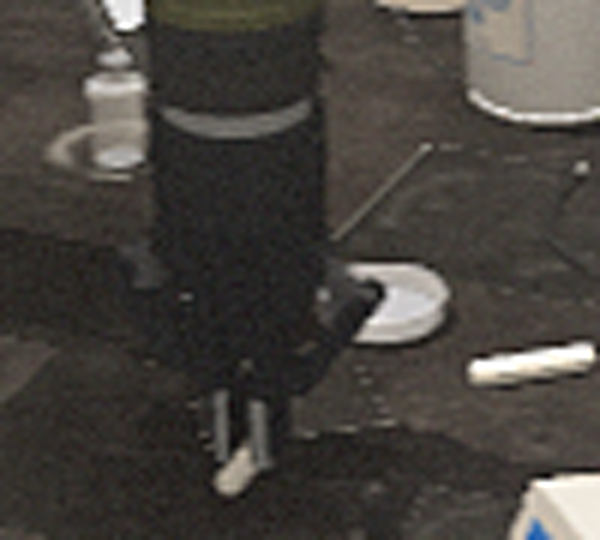

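```bash
python3 -m handwheel '[{"grip":-1,"linear":[0,0,0.03],"dr":[0,0,0]},{"grip":-1,"linear":[0,0,0.07],"dr":[0,0,0]},{"grip":-1,"linear":[0.005,0.01,0.1],"dr":[0,0,0.08]},{"grip":-1,"linear":[0.015,0.045,0.1],"dr":[0,0,0.16]},{"grip":-1,"linear":[0.025,0.08,0.1],"dr":[0,0,0.24]},{"grip":-1,"linear":[0.035,0.115,0.1],"dr":[0,0,0.32]},{"grip":-1,"linear":[0.045,0.15,0.1],"dr":[0,0,0.40]},{"grip":-1,"linear":[0.055,0.185,0.1],"dr":[0,0,0.48]},{"grip":-1,"linear":[0.065,0.22,0.1],"dr":[0,0,0.56]},{"grip":-1,"linear":[0.075,0.255,0.1],"dr":[0,0,0.64]}]'
python3 -m handwheel '[{"grip":-1,"linear":[0.008,0.038,0],"dr":[0,0,0.044]},{"grip":-1,"linear":[0.016,0.076,0],"dr":[0,0,0.044]},{"grip":-1,"linear":[0.024,0.113,0],"dr":[0,0,0.044]},{"grip":-1,"linear":[0.032,0.15,0],"dr":[0,0,0.044]},{"grip":-1,"linear":[0.038,0.187,0],"dr":[0,0,0.044]},{"grip":-1,"linear":[0.0437,0.205,0],"dr":[0,0,0.044]},{"grip":-1,"linear":[0.0437,0.2149,-0.01],"dr":[0,0,0.044]},{"grip":-1,"linear":[0.0437,0.2149,-0.03],"dr":[0,0,0.044]},{"grip":-1,"linear":[0.0437,0.2149,-0.034],"dr":[0,0,0.044]},{"grip":-1,"linear":[0.0437,0.2149,-0.034],"dr":[0,0,0.044]}]'
python3 look.py side s13 200 130 260 175; python3 look.py top t13 100 170 210 250
```

```text
time: 15.95
tool_pos: [485.5, -53.8, 104.9]
orientation: [1.441, 1.569, -0.146]
wrist_force: [0.4, -0.4, -0.2]
finger_gap: 9.1
time: 16.78
tool_pos: [526.4, 158.3, 68.1]
orientation: [-1.21, 1.567, -2.757]
wrist_force: [0.6, -0.8, -0.1]
finger_gap: 8.9
13 16.8333 [527.3 158.3  69.1] 9.0 [ 0.5 -0.1 -0.5]
7 16.8833 [528.1 158.5  69.9] 9.0 [ 0.3 -0.   0.3]
```

View pics/s13.png

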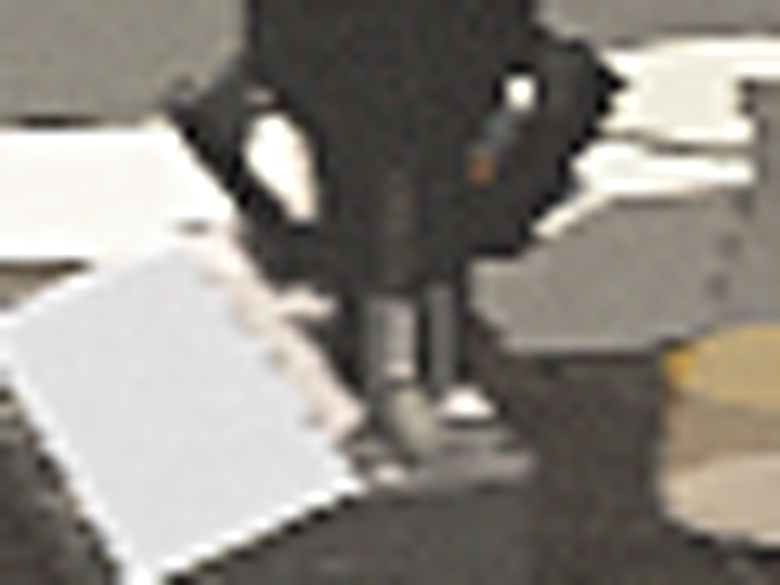

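View pics/t13.png

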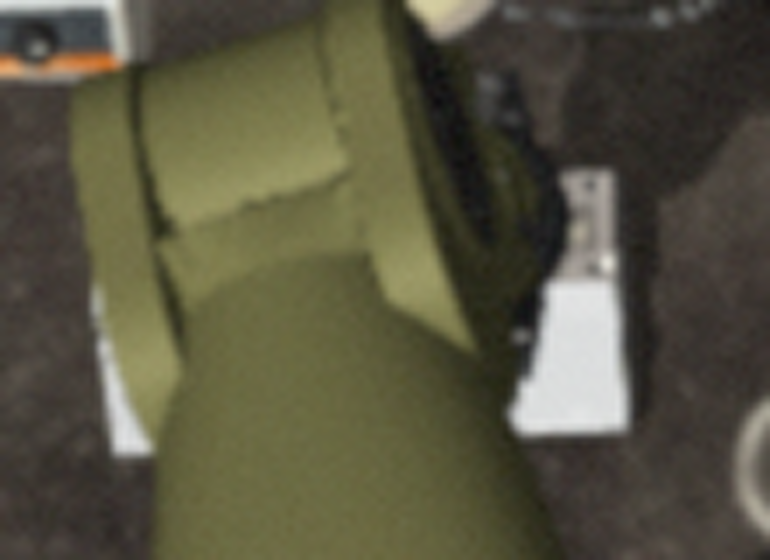

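```bash
python3 -m handwheel '[{"grip":-1,"linear":[0,0,0],"dr":[0,0,0]},{"grip":-1,"linear":[0,0,0],"dr":[0,0,0]},{"grip":-1,"linear":[0,0,-0.003],"dr":[0,0,0]},{"grip":-1,"linear":[0,0,-0.006],"dr":[0,0,0]},{"grip":-1,"linear":[0,0,-0.008],"dr":[0,0,0]},{"grip":-1,"linear":[0,0,-0.008],"dr":[0,0,0]},{"grip":-1,"linear":[0,0,-0.008],"dr":[0,0,0]},{"grip":-1,"linear":[0,0,-0.008],"dr":[0,0,0]},{"grip":-1,"linear":[0,0,-0.008],"dr":[0,0,0]},{"grip":-1,"linear":[0,0,-0.008],"dr":[0,0,0]}]'
python3 look.py side s14 200 130 260 175; python3 look.py top t14 150 180 210 225
```

```text
time: 17.72
tool_pos: [528.4, 159.5, 61.7]
orientation: [-1.338, 1.571, -2.885]
wrist_force: [-1.2, -0.6, -0.3]
finger_gap: 9.2
13 17.7667 [528.4 159.5  61.7] 9.3 [ 0.8  0.4 -0.6]
13 17.8167 [528.4 159.5  61.8] 9.1 [-0.5  0.  -0.2]
```

View pics/s14.png

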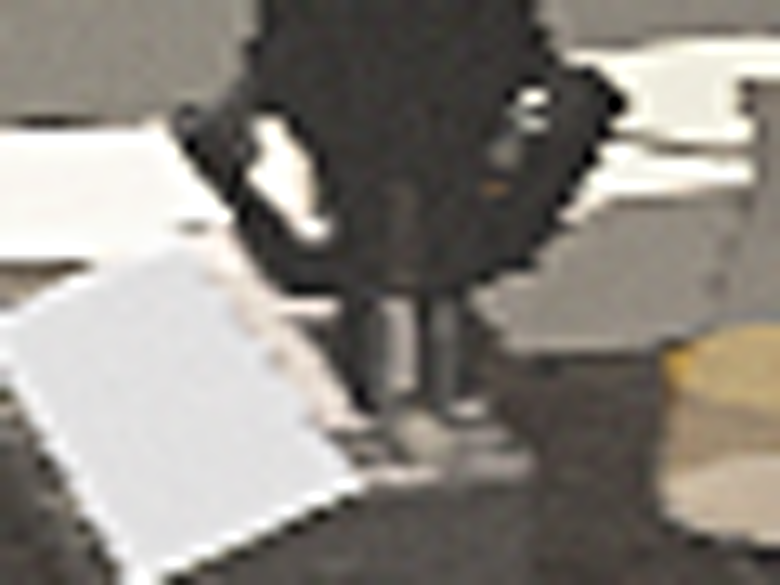

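View pics/t14.png

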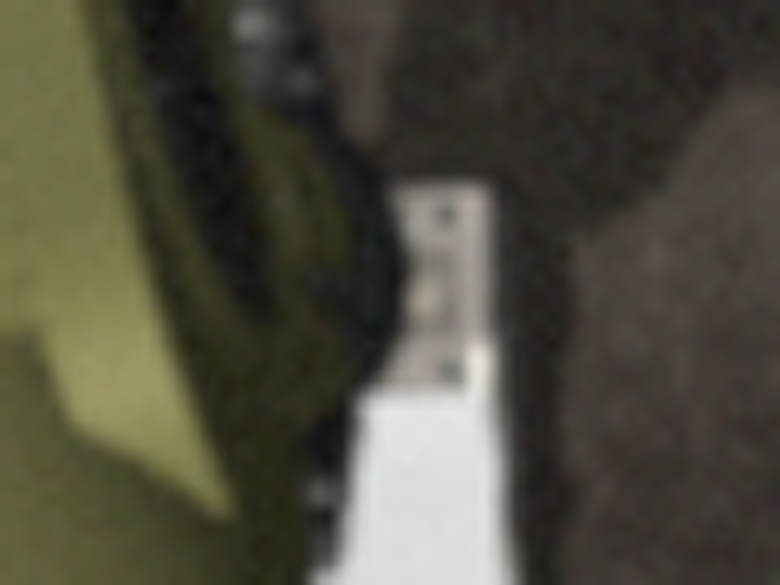

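No contact force, and the bar end is seen inside the slot near (425,298) of the zoom. I release it.

```bash
python3 -m handwheel '[{"grip":0,"linear":[0,0,0],"dr":[0,0,0]},{"grip":0,"linear":[0,0,0],"dr":[0,0,0]},{"grip":0,"linear":[0,0,0],"dr":[0,0,0]},{"grip":0,"linear":[0,0,0],"dr":[0,0,0]},{"grip":0,"linear":[0,0,0.01],"dr":[0,0,0]},{"grip":0,"linear":[0,0,0.04],"dr":[0,0,0]},{"grip":0,"linear":[0,0,0.06],"dr":[0,0,0]},{"grip":0,"linear":[0,-0.03,0.06],"dr":[0,0,-0.1]},{"grip":0,"linear":[0,-0.07,0.06],"dr":[0,0,-0.2]},{"grip":0,"linear":[0,-0.1,0.06],"dr":[0,0,-0.3]}]'
python3 look.py side s15 200 130 260 175; python3 look.py top t15 100 170 210 250
```

```text
time: 18.65
tool_pos: [528.9, 58.1, 123.3]
orientation: [1.526, 1.569, -0.324]
wrist_force: [-0.3, 0.0, -0.4]
finger_gap: 42.5
13 18.7 [528.4  53.4 122.9] 42.7 [-0.9 -4.3  0.5]
7 18.75 [528.5  56.  122.8] 42.8 [-0.1  0.3 -0. ]
```

View pics/s15.png

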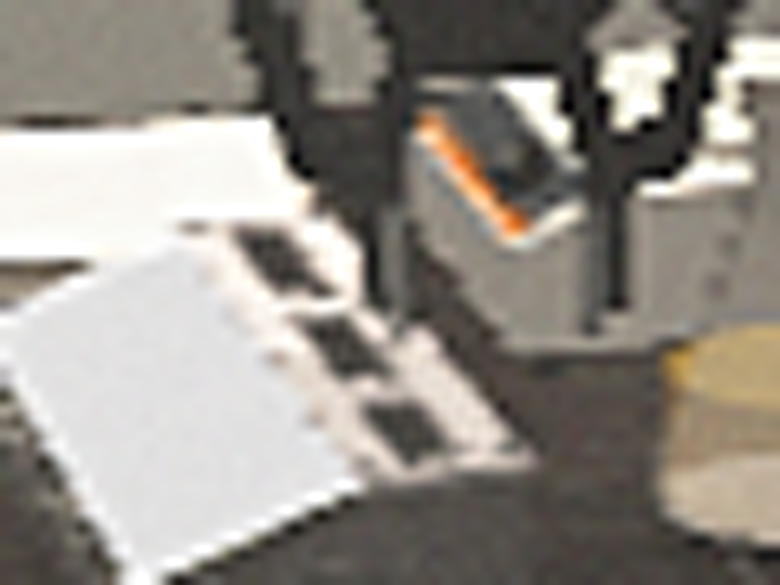

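View pics/t15.png

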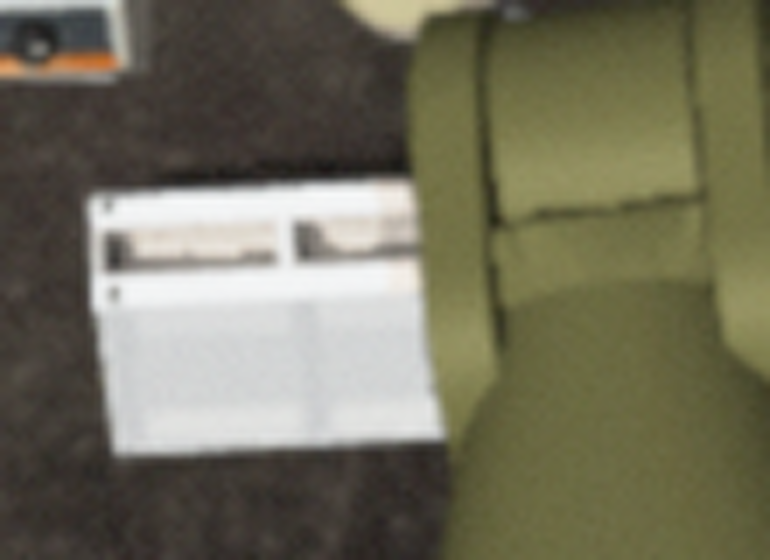

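```bash
python3 -m handwheel '[{"grip":0,"linear":[0.003,-0.033,0],"dr":[0,0,-0.12]},{"grip":0,"linear":[0.006,-0.066,0],"dr":[0,0,-0.24]},{"grip":0,"linear":[0.009,-0.099,0],"dr":[0,0,-0.36]},{"grip":0,"linear":[0.012,-0.132,0],"dr":[0,0,-0.48]},{"grip":0,"linear":[0.015,-0.165,0],"dr":[0,0,-0.60]},{"grip":0,"linear":[0.018,-0.198,0],"dr":[0,0,-0.72]},{"grip":0,"linear":[0.021,-0.231,0],"dr":[0,0,-0.84]},{"grip":0,"linear":[0.024,-0.264,0],"dr":[0,0,-0.96]},{"grip":0,"linear":[0.027,-0.297,0],"dr":[0,0,-1.08]},{"grip":0,"linear":[0.0315,-0.3308,0],"dr":[0,0,-1.2]}]'
python3 -m handwheel '[{"grip":0,"linear":[0,0,-0.02],"dr":[0,0,-0.083]},{"grip":0,"linear":[0,0,-0.05],"dr":[0,0,-0.083]},{"grip":0,"linear":[0,0,-0.05],"dr":[0,0,-0.083]},{"grip":0,"linear":[0,0,-0.05],"dr":[0,0,-0.083]},{"grip":0,"linear":[0,0,-0.05],"dr":[0,0,-0.083]},{"grip":0,"linear":[0,0,-0.05],"dr":[0,0,-0.083]},{"grip":0,"linear":[0,0,-0.05],"dr":[0,0,-0.083]},{"grip":0,"linear":[0,0,-0.05],"dr":[0,0,-0.083]},{"grip":0,"linear":[0,0,-0.05],"dr":[0,0,-0.083]},{"grip":0,"linear":[0,0,-0.05],"dr":[0,0,-0.083]}]'
python3 look.py side s16 220 150 340 260; python3 look.py top t16 100 170 210 250
```

```text
time: 19.58
tool_pos: [560.3, -272.2, 122.5]
orientation: [-2.688, 1.57, 0.544]
wrist_force: [0.5, 0.5, 0.2]
finger_gap: 42.6
time: 20.42
tool_pos: [560.3, -271.3, 72.4]
orientation: [2.638, 1.57, -0.491]
wrist_force: [-0.3, 0.4, 0.5]
finger_gap: 42.8
5 20.4667 [ 560.2 -271.3   72.2] 42.6 [-0.4  0.   0.1]
7 20.5167 [ 560.1 -271.3   72. ] 42.6 [-0.2  1.1 -0.1]
```

View pics/s16.png

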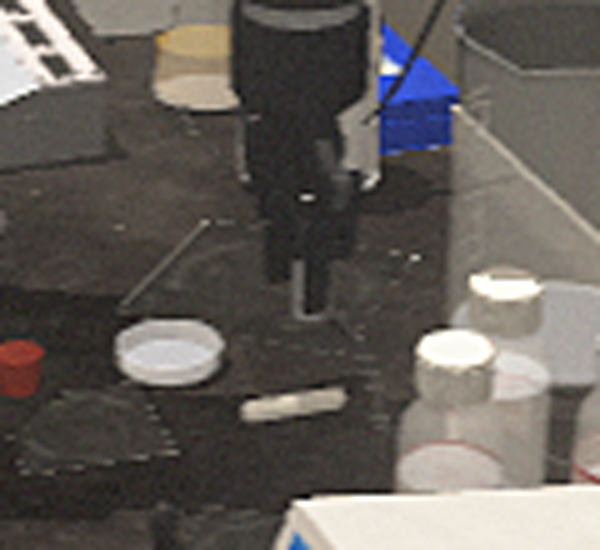

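View pics/t16.png

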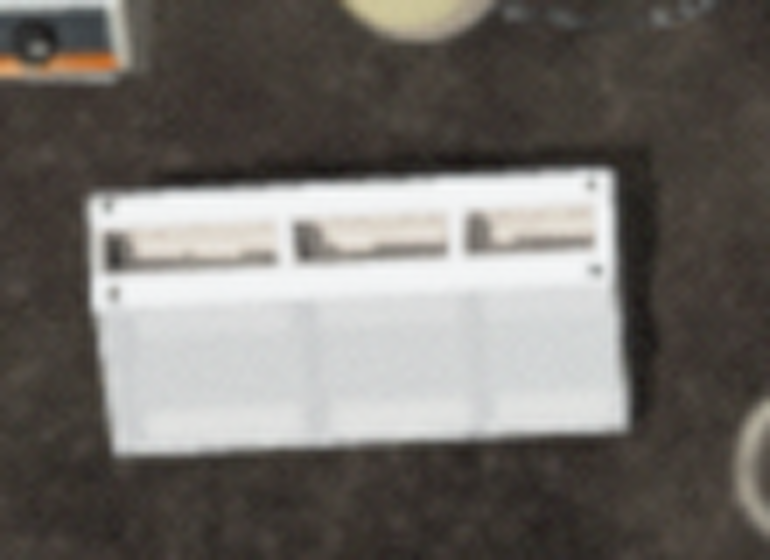

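```bash
python3 -m handwheel '[{"grip":0,"linear":[0,0,-0.03],"dr":[0,0,0]},{"grip":0,"linear":[0,0,-0.055],"dr":[0,0,0]},{"grip":0,"linear":[0,0,-0.068],"dr":[0,0,0]},{"grip":0,"linear":[0,0,-0.068],"dr":[0,0,0]},{"grip":0,"linear":[0,0,-0.068],"dr":[0,0,0]},{"grip":-1,"linear":[0,0,-0.068],"dr":[0,0,0]},{"grip":-1,"linear":[0,0,-0.068],"dr":[0,0,0]},{"grip":-1,"linear":[0,0,-0.068],"dr":[0,0,0]},{"grip":-1,"linear":[0,0,-0.068],"dr":[0,0,0]},{"grip":-1,"linear":[0,0,-0.068],"dr":[0,0,0]}]'
python3 look.py side s17 240 170 320 250
```

```text
time: 21.35
tool_pos: [561.2, -272.0, 5.5]
orientation: [2.658, 1.568, -0.472]
wrist_force: [-0.9, 0.8, 6.6]
finger_gap: 9.3
7 21.4 [ 561.2 -272.     5.5] 9.2 [0.5 0.5 6.6]
```

View pics/s17.png

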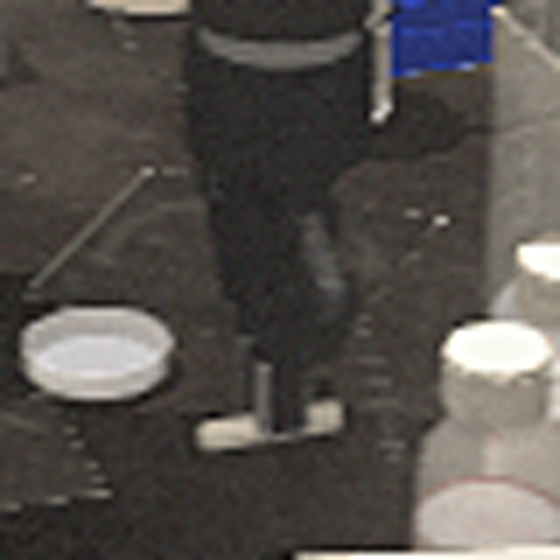

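```bash
python3 -m handwheel '[{"grip":-1,"linear":[0,0,0.03],"dr":[0,0,0]},{"grip":-1,"linear":[0,0,0.07],"dr":[0,0,0]},{"grip":-1,"linear":[0,0.01,0.1],"dr":[0,0,0.1]},{"grip":-1,"linear":[-0.002,0.045,0.1],"dr":[0,0,0.22]},{"grip":-1,"linear":[-0.005,0.08,0.1],"dr":[0,0,0.34]},{"grip":-1,"linear":[-0.008,0.115,0.1],"dr":[0,0,0.46]},{"grip":-1,"linear":[-0.011,0.15,0.1],"dr":[0,0,0.58]},{"grip":-1,"linear":[-0.014,0.185,0.1],"dr":[0,0,0.7]},{"grip":-1,"linear":[-0.017,0.22,0.1],"dr":[0,0,0.82]},{"grip":-1,"linear":[-0.02,0.255,0.1],"dr":[0,0,0.94]}]'
python3 -m handwheel '[{"grip":-1,"linear":[-0.002,0.036,0],"dr":[0,0,0.12]},{"grip":-1,"linear":[-0.004,0.072,0],"dr":[0,0,0.24]},{"grip":-1,"linear":[-0.006,0.108,0],"dr":[0,0,0.36]},{"grip":-1,"linear":[-0.008,0.144,0],"dr":[0,0,0.48]},{"grip":-1,"linear":[-0.01,0.18,0],"dr":[0,0,0.6]},{"grip":-1,"linear":[-0.012,0.215,0],"dr":[0,0,0.643]},{"grip":-1,"linear":[-0.013,0.235,0],"dr":[0,0,0.643]},{"grip":-1,"linear":[-0.013,0.2458,-0.01],"dr":[0,0,0.643]},{"grip":-1,"linear":[-0.013,0.2458,-0.03],"dr":[0,0,0.643]},{"grip":-1,"linear":[-0.013,0.2458,-0.034],"dr":[0,0,0.643]}]'
python3 look.py side s18 200 130 260 175; python3 look.py top t18 130 180 190 225
```

```text
time: 22.23
tool_pos: [539.8, -14.8, 104.4]
orientation: [2.221, 1.57, 0.037]
wrist_force: [0.0, 0.2, -0.5]
finger_gap: 8.8
time: 23.07
tool_pos: [525.4, 229.1, 67.1]
orientation: [-1.045, 1.568, -2.59]
wrist_force: [-1.1, -1.1, -0.8]
finger_gap: 9.1
13 23.1167 [524.9 228.2  67.1] 9.3 [-1.2  0.  -0.8]
13 23.1667 [525.5 228.1  68.2] 9.1 [ 0.1 -0.2 -0.2]
```

View pics/s18.png

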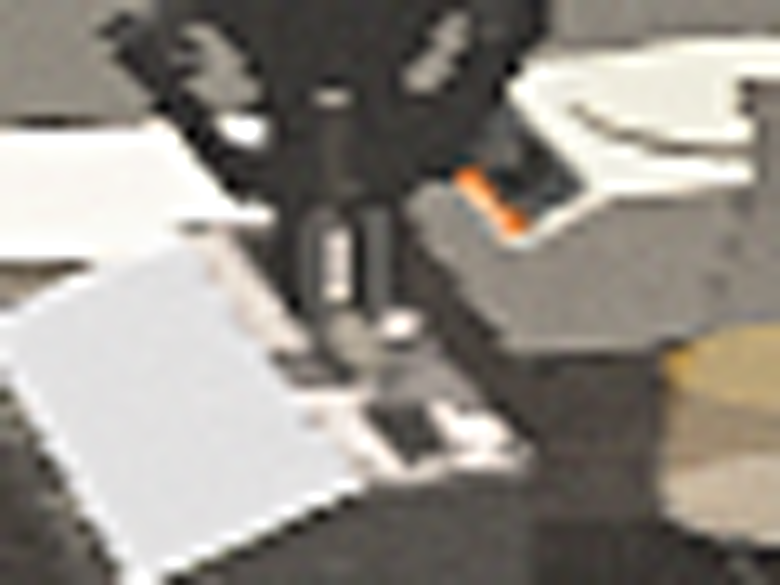

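View pics/t18.png

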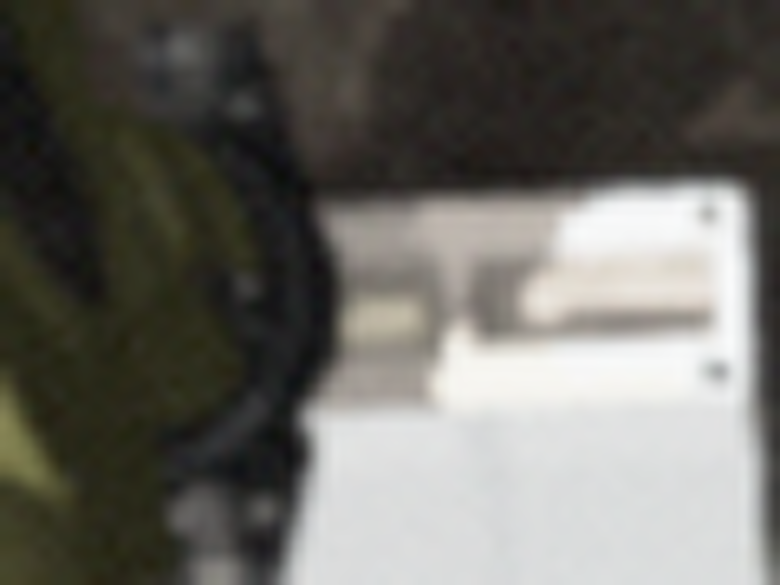

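```bash
python3 -m handwheel '[{"grip":-1,"linear":[0,-0.0005,0],"dr":[0,0,0]},{"grip":-1,"linear":[0,-0.0005,0],"dr":[0,0,0]},{"grip":-1,"linear":[0,-0.0005,0],"dr":[0,0,0]},{"grip":-1,"linear":[0,-0.0005,-0.003],"dr":[0,0,0]},{"grip":-1,"linear":[0,-0.0005,-0.006],"dr":[0,0,0]},{"grip":-1,"linear":[0,-0.0005,-0.008],"dr":[0,0,0]},{"grip":-1,"linear":[0,-0.0005,-0.008],"dr":[0,0,0]},{"grip":-1,"linear":[0,-0.0005,-0.008],"dr":[0,0,0]},{"grip":-1,"linear":[0,-0.0005,-0.008],"dr":[0,0,0]},{"grip":-1,"linear":[0,-0.0005,-0.008],"dr":[0,0,0]}]'
python3 look.py side s19 200 130 260 175; python3 look.py top t19 130 180 190 225
```

```text
time: 24.0
tool_pos: [526.9, 229.0, 61.7]
orientation: [-1.262, 1.571, -2.809]
wrist_force: [0.5, 0.6, -1.0]
finger_gap: 9.0
13 24.05 [526.9 229.   61.7] 9.3 [-0.9  0.4  0.3]
13 24.1 [526.9 229.   61.8] 8.8 [ 0.   0.1 -0.7]
```

View pics/s19.png

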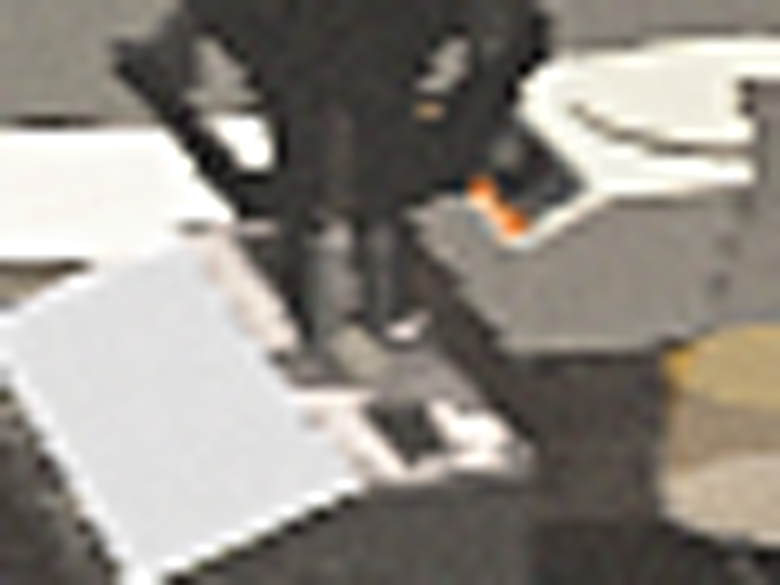

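View pics/t19.png

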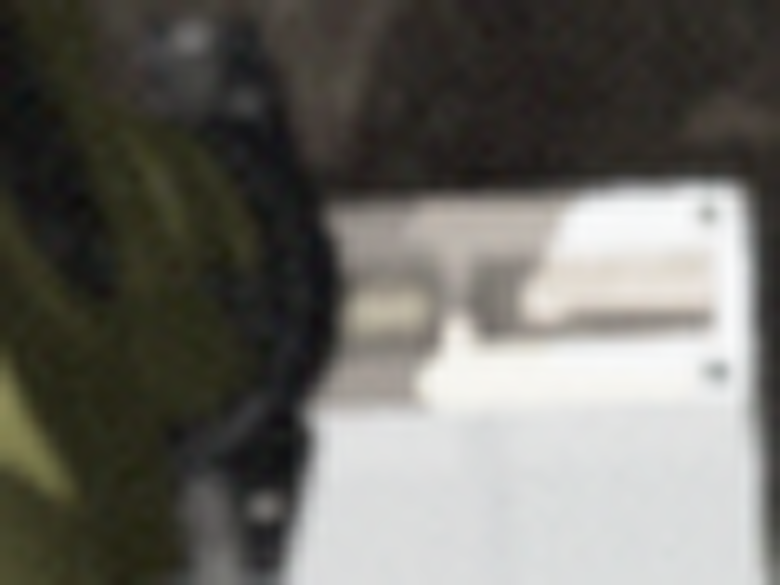

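No contact force, and the bar lies in the middle slot with its end near (428,312). I release it and retreat clear of the sorter.

```bash
python3 -m handwheel '[{"grip":0,"linear":[0,0,0],"dr":[0,0,0]},{"grip":0,"linear":[0,0,0],"dr":[0,0,0]},{"grip":0,"linear":[0,0,0],"dr":[0,0,0]},{"grip":0,"linear":[0,0,0],"dr":[0,0,0]},{"grip":0,"linear":[0,0,0.01],"dr":[0,0,0]},{"grip":0,"linear":[0,0,0.04],"dr":[0,0,0]},{"grip":0,"linear":[0,0,0.08],"dr":[0,0,0]},{"grip":0,"linear":[-0.01,-0.035,0.1],"dr":[0,0,0]},{"grip":0,"linear":[-0.02,-0.07,0.1],"dr":[0,0,0]},{"grip":0,"linear":[-0.03,-0.105,0.1],"dr":[0,0,0]}]'
python3 -m handwheel '[{"grip":0,"linear":[-0.005,-0.035,0],"dr":[0,0,0]},{"grip":0,"linear":[-0.01,-0.07,0],"dr":[0,0,0]},{"grip":0,"linear":[-0.015,-0.105,0],"dr":[0,0,0]},{"grip":0,"linear":[-0.02,-0.14,0],"dr":[0,0,0]},{"grip":0,"linear":[-0.025,-0.175,0],"dr":[0,0,0]},{"grip":0,"linear":[-0.03,-0.21,0],"dr":[0,0,0]},{"grip":0,"linear":[-0.03,-0.23,0],"dr":[0,0,0]},{"grip":0,"linear":[-0.03,-0.23,0],"dr":[0,0,0]},{"grip":0,"linear":[-0.03,-0.23,0],"dr":[0,0,0]},{"grip":0,"linear":[-0.03,-0.23,0],"dr":[0,0,0]}]'
python3 look.py side s20 180 120 310 270; python3 look.py top t20 100 170 210 250; python3 look.py top t21 90 100 350 270
```

```text
time: 24.93
tool_pos: [498.2, 123.7, 164.6]
orientation: [1.75, 1.566, 0.205]
wrist_force: [0.3, -0.5, -0.2]
finger_gap: 42.6
time: 25.77
tool_pos: [467.1, -105.6, 162.2]
orientation: [2.324, 1.57, 0.777]
wrist_force: [0.3, -0.5, -0.5]
finger_gap: 42.6
4 25.8167 [ 467.1 -105.2  162.1] 42.9 [ 0.6 -0.   0.3]
7 25.8667 [ 467.1 -105.   162. ] 42.6 [ 0.4 -0.7 -0.3]
3 25.9167 [ 467.1 -105.   161.9] 42.9 [ 1.  -0.8  0.5]
```

View pics/s20.png

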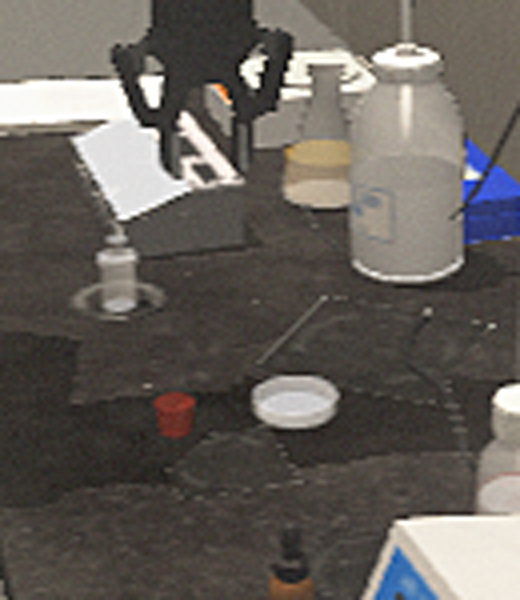

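View pics/t20.png

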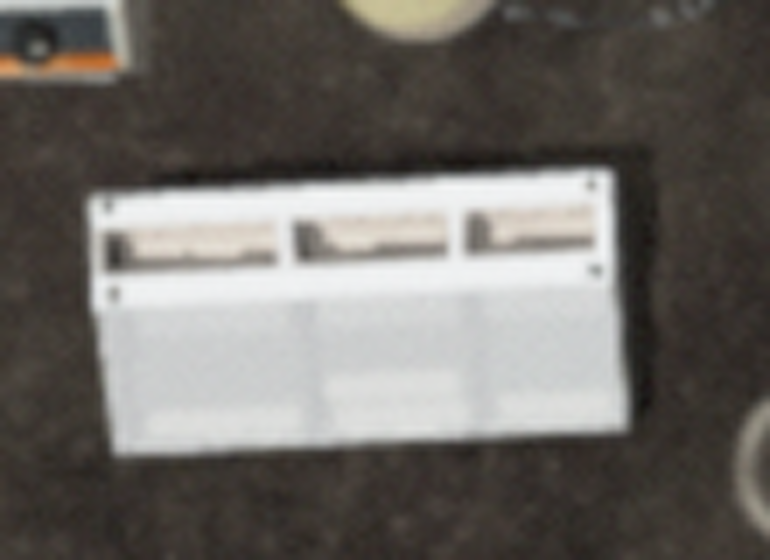

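View pics/t21.png

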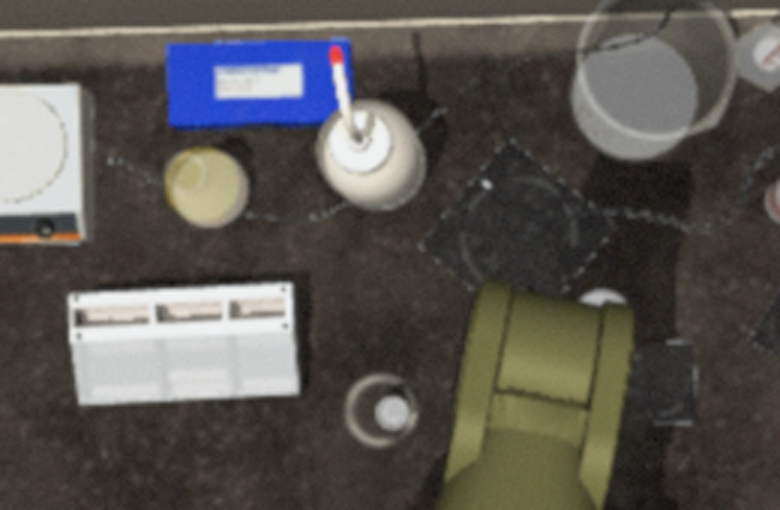

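```bash
python3 -c "
from bench import r
print(r.job_done())"
```

```text
the job is handed in; nothing more can be done
None
```

All four bars went through their own slots, and the job was handed in at about 26 s of the 72 s allowed. I gripped each bar near the fingertips, lowered it level a few millimetres into its slot and let it drop.

**Last pictures:** the top view shows one bar in the 70 mm bay, two side by side in the 60 mm bay and one in the 50 mm bay. All three slots are empty and the side view shows no bars left on the bench. The wash bottle, flask, petri dish, stopper, dropper bottle and weighing bottle looked upright and in place in the last views. I checked them by eye and did not measure them. The arm was clear of everything and the wrist force was within noise.

**Checks that disagreed:**
- The side camera placed the sorter about 5 mm lower in y than the top camera. I used the top camera's values, and they fitted all three slots.
- The finger opening read about 9 mm on the 12 mm bars, with 5–7 N of upward force at each grasp. Neither caused a slip.
- The first bar showed 5.7 N when lowered 2 mm further into its slot, probably the fingertips touching the plate. The other three went in with no contact force.

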